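Seat a fixture plate on its locating pins and latch it

ROBOT

A 7-joint arm with a two-finger parallel gripper is mounted at the origin on a cart in front of the work surface, level with it; the furniture and walls round the work are solid. World frame = base frame: x ahead of the robot, y to its left, z up, the work surface at z = 0. Lengths are in m, angles in rad, forces in N, time in s.
With the tool pointing down it reaches from about 0.425 to 0.875 m from the base axis. Payload 4.7 kg.
Tool frame: the origin (TCP) lies on the centre line of the jaws, within the pads' length; the fingertips stand 22 mm ahead of it and the grasp point (between the pads) lies 3 mm ahead of it (ctrl.tcp_to_tips is the z of the fingertips in the tool frame, in m); z points along the fingers, y is the direction in which the jaws open and shut (so a half turn about z gives the same grasp; the last joint's range is limited). The gripper opens to 87 mm and grips with 3 to 60 N. Pads are 19 mm wide; open, the fingers measure 117 mm over their backs; the gripper's body (75 mm by 190 mm) begins 51 mm behind the grasp point.
Start: joints at [1.266, 0.321, -0.07, 1.45, 0.023, 1.371, -0.057], TCP at [0.204, -0.617, 0.21] pointing down, gripper open.
Joint ranges: [-2.86, 2.86], [-0.3, 2.09], [-1.38, 1.24], [0.06, 2.45], [-1.56, 4.7], [0.09, 2.05], [-2.69, 2.69]. Speed limits (rad/s): [2.57, 2.57, 3.14, 3.14, 3.14, 3.14, 3.14].

INTERFACE

Orientations are given as a rotation vector (axis times angle).
In Python, from bench import ctrl, cams gives the robot as it stands.
- The arm moves only by the tool move_arm, never from a script. Its argument "deltas" is a list of rows, each an object with "linear": the shift along the tool's x, y, z as a fraction of full scale, a list of three; "turn": the turn, a rotation vector about the tool's x, y, z as a fraction of full scale, a list of three; "claw": the closure, from 0 (fully open) to 1 (shut). In form: [{"linear": [tx, ty, tz], "turn": [wx, wy, wz], "claw": claw}, ...]. A call has 1 to 20 rows; each row shifts and turns the commanded pose from where the row before left it, along the tool's axes as they then stand; what a row does not reach is not made up. Full scale, the value 1, is 0.03 m for a shift and 4 degrees for a turn. A row lasts 1/12 s, in which the tool goes at most 41.7 mm and 7.16 degrees, less where a joint would pass 70% of its speed; a pose out of reach is approached as far as the arm can. A call with a number of a shift or a turn outside -1 to 1 is refused whole. A call with a gripper value outside its range is refused whole. The fingers move at their own pace and stop on an object; "grip_force" is the grip in N (left out, the last holds). Time passes only in rows, so rows that do not move let the fingers close. It gives the time, the measured TCP pose, the force and the opening at its end, in the units of the state.
- ctrl.get_state(): the state, without advancing time (a new reading comes with each control period).
- cams.get_image(name): name is "side" or "top"; returns a dict with "image" (384x512x3 uint8, red, green, blue), "K" (3x3 intrinsics, pixels), "k1" (the pictures are not rectified: a ray, as slopes to the right and down, at radius r is drawn at 1 + k1 r^2 times it, then the intrinsics apply), "world_from_camera" (4x4, takes a point from camera to world coordinates). Camera axes: x right, y down, z forward; pixel columns grow to the right and rows downward; lengths in m; the calibration is good to about 2 mm. A picture is of the moment at which its call begins. There is no depth.
- ctrl.close_job(): hands the job in, once; it reports no verdict.
The state is a dict: "time": time; "joint_positions": joint angles; "qd": joint speeds; "joint_torque": joint torques, N m; "position": TCP position; "tool_rot": TCP orientation; "ft_force": force on the tool from outside, world axes, zero at the start; "torque": the same for the moment, N m; "grip_width": opening from 0.0 (shut) to 1.0 (fully open).
Only numpy, scipy, OpenCV 4.12 (cv2) and the standard library are available. Lean on these libraries where they do the work, as an engineer would, in place of code of your own. Each camera call takes 0.05 s, during which the arm holds its last target. There are 200 camera calls.

TASK

Push the loose aluminium plate along the fixture's ledge until its two holes drop over the two locating pins and it lies flat on the nest floor, then push the latch's knob so that the latch swings round over the plate as far as it goes. Only push with the fingers: never lift the plate, and leave the parts standing around where they are.

Things in the scene. Friction and masses are not known exactly. Their poses are not given: they have to be found in the camera images.
- fixture: Fixture bolted to the bench: dark steel slab 250 x 170 x 14 mm whose top (z = 14 mm) is the nest floor. Origin on the bench under the nest centre; x points from the loading ledge to the nest, y left, z up. Slab: x -160 to 90, y -85 to 85 mm. A post of radius 12 mm at x = 62, y = 0 carries the latch; cap screws (12 mm wide, top z = 19 mm) at x = 78, y = +-72 mm. Yaw within 0.35 rad.
- ledge (a point): Centre of the top of the aluminium loading ledge, z = 20 mm above the bench, 6 mm above the nest floor. The ledge spans fixture x = -157 to -43 mm, y = -80 to +80 mm and is flat.
- pin_left (a point): Tip of the steel locating pin at fixture x = -4 mm, y = +38 mm. Diameter 12 mm; rises from the nest floor to z = 19.5 mm, just under the level of the ledge; its upper 4 mm taper to 6 mm.
- pin_right (a point): Tip of the other pin, the same, at fixture x = -4 mm, y = -38 mm.
- plate: Loose aluminium plate, 80 (x) x 110 (y) x 15 mm, about 0.36 kg, two through holes of 14 mm at x = -4, y = +-38 mm. Origin: centre of underside. Starts flat on the ledge, centre 52 to 68 mm short of the nest, up to 18 mm to either side, turned up to 0.2 rad. Pushed along fixture x it rides level onto the pin tips and drops 6 mm where holes meet pins. Seated: origin at point nest, axes parallel, top z = 29 mm.
- nest (a point): Point on the nest floor where the centre of the plate's underside belongs: fixture x = 0, y = 0, z = 14 mm. Axes are the fixture's.
- latch_pivot (a point): Point on the latch's vertical pivot axis: fixture x = 62 mm, y = 0, z = 31 mm (underside of the latch arm).
- latch_knob (a point): Middle of the upright steel knob of the latch, a round pin 12 mm in diameter that stands from z = 39 to 71 mm above the bench, 48 mm from the pivot axis. The point is at z = 55 mm.
- latch (a joint): Latch angle. Dark steel bar 14 mm wide, z = 31 to 39 mm, reaching 54 mm from its pivot. 0 (stop): it points along fixture -x, 2 mm over the seated plate. Positive: swung out towards +y; at 1.57 it points along +y. Knob = pivot + 48 mm x (-cos q, sin q). Range 0 to 1.7, starts 1.2 to 1.6, stays where left; under 2 N at the knob moves it. An unseated plate blocks it.
- bush_0: Bystander: bronze bush, 32 mm diameter, 34 mm high, standing on the bench left of the fixture. Origin under its centre.
- bush_2: Bystander: slim steel bush, 22 mm diameter, 45 mm high, standing right of the fixture. Origin under its centre.
- gear: Bystander: steel spur gear, 69 mm diameter, 22 mm high, lying beyond the fixture. Origin under its centre.
- spanner_13: Bystander: combination spanner, 181 mm long (its y), 10 mm high, lying right of the fixture. Origin under its centre.
- deburrer: Bystander: blue-handled deburring tool, 155 mm long (its y), 16 mm high, lying left of the fixture. Origin under its centre.
- flange_b: Bystander: steel flange, 63 mm diameter, 18 mm high, lying beyond the fixture. Origin under its centre.
Mind the look-alikes: they are no part of the job. Several things have the shape of the plate; the one meant has the colours described above.

How it is judged:
By the outcome, as a careful person would: the job done as asked, in the order asked, and still so for the second after the job is handed in, with the robot touching nothing.
It also fails if it takes over 72 s, if anything falls off the work surface, if the arm or the gripper's body presses on something with over 40 N, if the wrist force passes 120 N, or if a joint passes its speed limit or range.

## Working session

There is one attempt and no reset: what is moved stays moved. The work goes in short steps, Python scripts to look and compute and a tool call to move; the robot and the scene stay as the last step left them, time stands still between calls to the robot, and variables do not carry over. Pictures are saved under pics/ and viewed, about 8 in all and at most 12, crops included, and the job is handed in when it is done.

Besides the shell and the picture viewer there is one more tool, called after "Request:" as a command line: name --argument value ..., lists and objects as JSON in quotes. move_arm: Moves the arm, as the interface text tells. Shift numbers are shares of 0.03 m and turn numbers shares of 4 degrees, none past 1 either way. Its arguments: {"type":"object","properties":{"deltas":{"type":"array"},"grip_force":{"type":"number"}},"required":["deltas"]}

```bash
mkdir -p pics; ls; cat > h.py <<'E'
import numpy as np, cv2
from bench import ctrl, cams
def grab(n,tag):
    d=cams.get_image(n); np.savez(f'pics/{n}_{tag}.npz',**d)
    cv2.imwrite(f'pics/{n}_{tag}.png',d['image'][:,:,::-1]); return d
def load(n,tag): return dict(np.load(f'pics/{n}_{tag}.npz'))
def ray(d,uv):
    K=d['K'];T=d['world_from_camera']
    p=np.array([(uv[0]-K[0,2])/K[0,0],(uv[1]-K[1,2])/K[1,1]]);q=p.copy()
    for _ in range(20): q=p/(1+float(d['k1'])*(q@q))
    return T[:3,3],T[:3,:3]@np.array([q[0],q[1],1])
def onz(d,uv,z):
    o,r=ray(d,uv); return o+r*(z-o[2])/r[2]
def proj(d,P):
    T=d['world_from_camera'];c=T[:3,:3].T@(np.array(P)-T[:3,3]);q=c[:2]/c[2];q=q*(1+float(d['k1'])*(q@q))
    return np.array([d['K'][0,0]*q[0]+d['K'][0,2],d['K'][1,1]*q[1]+d['K'][1,2]])
E
python3 - <<'E'
from h import *
a=grab('top','0');b=grab('side','0')
for d in(a,b):print(d['K'].round(1).tolist(),d['k1'],d['world_from_camera'].round(3).tolist())
s=ctrl.get_state();print(s['position'],s['tool_rot'],s['time'],ctrl.tcp_to_tips)
E
```

```text
pics
[[407.0, 0.0, 260.7], [0.0, 407.0, 189.6], [0.0, 0.0, 1.0]] -0.09184527999628844 [[-0.172, -0.963, 0.206, 0.409], [-0.985, 0.168, -0.036, 0.096], [0.0, -0.21, -0.978, 0.95], [0.0, 0.0, 0.0, 1.0]]
[[410.2, 0.0, 247.9], [0.0, 410.2, 194.0], [0.0, 0.0, 1.0]] -0.12007934875460245 [[0.986, -0.058, 0.16, 0.463], [-0.169, -0.391, 0.905, -0.758], [0.01, -0.919, -0.395, 0.423], [0.0, 0.0, 0.0, 1.0]]
[ 0.20349129 -0.61680293  0.20938884] [-3.10016624e+00 -4.98379297e-01  6.16615459e-04] 0.1 0.022
```

View pics/top_0.png

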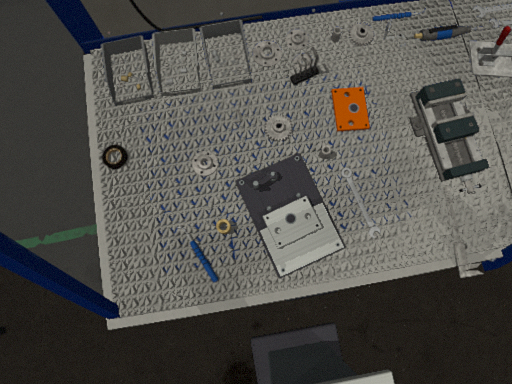

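View pics/side_0.png

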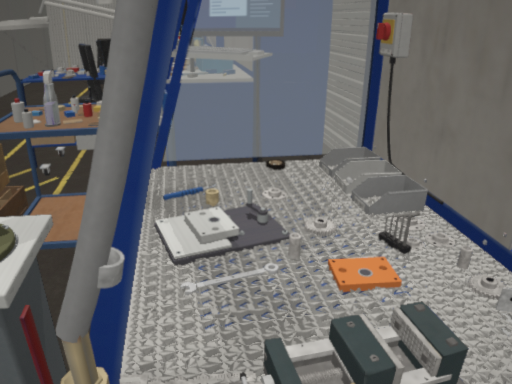

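The top view shows the dark fixture around (290,215) with the silver plate on its ledge at about (293,222), and the latch bar at about (268,181). Candidates for the plate are the silver one on the ledge at top (293,222) and the orange plate at top (351,109), side (364,273). The silver one on the ledge matches the description, so I'll check it in a close crop.

```bash
python3 - <<'E'
from h import *
a=load('top','0')['image'];b=load('side','0')['image']
A=cv2.resize(a[145:285,225:355],None,fx=4,fy=4,interpolation=cv2.INTER_CUBIC)
B=cv2.resize(b[170:265,145:300],None,fx=5,fy=5,interpolation=cv2.INTER_CUBIC)
cv2.imwrite('pics/cA.png',A[:,:,::-1]);cv2.imwrite('pics/cB.png',B[:,:,::-1])
E
```

```text
(no output)
```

View pics/cA.png

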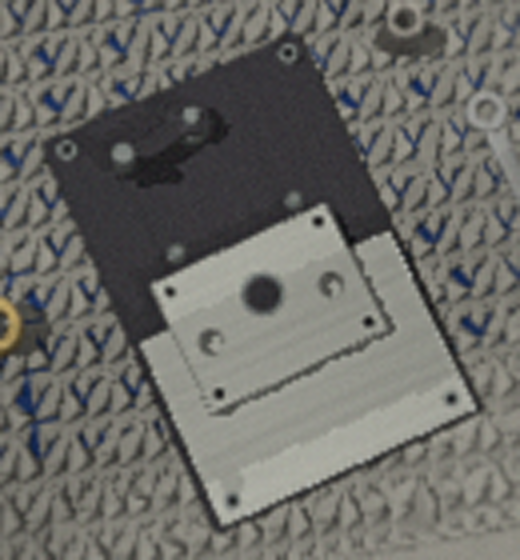

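View pics/cB.png

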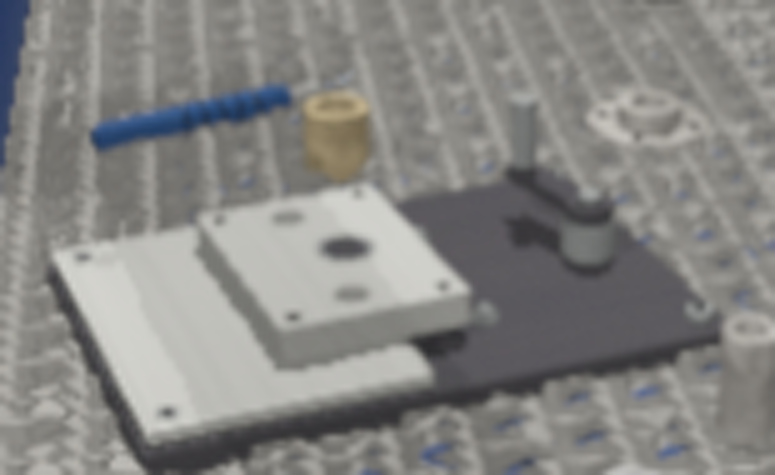

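The crop at 4x confirms that the silver plate is lying on the ledge. Its top corners are at about (150,283), (329,204), (393,330) and (212,408), and its holes at (211,341) and (331,284). The pins are at (176,252) and (293,199), and the knob tip is at (122,152). Next I fit the poses.

```bash
cat >> h.py <<'E'
def fit(model,world):
    m=np.array(model,float);w=np.array(world)[:,:2]
    mc=m.mean(0);wc=w.mean(0);H=(m-mc).T@(w-wc)
    th=np.arctan2(H[0,1]-H[1,0],H[0,0]+H[1,1]);R=np.array([[np.cos(th),-np.sin(th)],[np.sin(th),np.cos(th)]])
    t=wc-R@mc;res=(w-(m@R.T+t));return t,th,R,res
E
python3 - <<'E'
from h import *
a=load('top','0');b=load('side','0')
ca=lambda p:(np.array(p)+.5)/4-.5+[225,145]
cb=lambda p:(np.array(p)+.5)/5-.5+[145,170]
F=[((-.157,.08),(222,524),.02),((-.157,-.08),(478,408),.02),((-.043,-.08),(391,232),.02),((-.043,.08),(142,343),.02),((.078,.072),(66,150),.019),((.078,-.072),(289,52),.019),((-.004,.038),(176,250),.0195),((-.004,-.038),(293,198),.0195)]
t,th,R,res=fit([f[0] for f in F],[onz(a,ca(f[1]),f[2]) for f in F])
print('fix',t,th,(res*1000).round(1).tolist())
P=[((.04,.055),(151,283)),((.04,-.055),(329,205)),((-.04,-.055),(392,328)),((-.04,.055),(212,410)),((-.004,.038),(211,341)),((-.004,-.038),(331,284)),((0,0),(263,294))]
P=P[:6]
tp,tph,Rp,res=fit([f[0] for f in P],[onz(a,ca(f[1]),.035) for f in P])
print('plate',tp,tph,(res*1000).round(1).tolist(),'rel',R.T@(tp-t)*1000,tph-th)
# heights from two views: triangulate
def tri(pa,pb):
    o1,r1=ray(a,ca(pa));o2,r2=ray(b,cb(pb));s=np.linalg.lstsq(np.c_[r1,-r2],o2-o1,rcond=None)[0]
    x=o1+r1*s[0];y=o2+r2*s[1];return ((x+y)/2).round(4),np.linalg.norm(x-y).round(4)
print('knobtip',tri((122,151),(523,98)))
print('plate c',tri((151,283),(367,185)),tri((329,205),(468,293)))
print('ledge',tri((222,524),(52,258)),tri((478,408),(150,438)))
print('pinR',tri((293,198),(485,308)))
k=onz(a,ca((122,151)),.071);v=R.T@(k[:2]-t);print('knob',k,v,np.arctan2(v[1],-(v[0]-.062)),np.hypot(v[0]-.062,v[1]))
print(proj(b,[*(t+R@[.062,0]),.039]))
E
```

```text
fix [0.57388849 0.01410938] 0.2511424473512351 [[1.4, 0.1], [-0.1, -0.6], [-1.9, -0.3], [-0.8, -1.6], [-0.3, 0.6], [0.2, -0.5], [0.9, 0.7], [0.5, 1.6]]
plate [0.51811641 0.00446527] 0.25650101894114213 [[-0.2, 0.9], [-1.2, -1.1], [0.4, -2.2], [0.7, 0.0], [-0.3, 0.9], [0.6, 1.4]] rel [-56.41912618   4.51839909] 0.005358571589907046
knobtip (array([0.6124, 0.0729, 0.0718]), np.float64(0.0007))
plate c (array([0.5419, 0.0688, 0.0358]), np.float64(0.0014)) (array([ 0.5699, -0.0396,  0.036 ]), np.float64(0.0011))
ledge (array([0.4025, 0.0525, 0.0178]), np.float64(0.0016)) (array([ 0.4422, -0.1032,  0.0191]), np.float64(0.0011))
pinR (array([ 0.5801, -0.0221,  0.0191]), np.float64(0.0001))
knob [0.61293962 0.07287417 0.071     ] [0.05242975 0.04721667] 1.3708175095555866 0.04817679199448028
[262.36754563 210.13777751]
```

```bash
cat >> h.py <<'E'
from scipy.spatial.transform import Rotation as Ro
FT=np.array([.5739,.0141]);FTH=.2511
FR=np.array([[np.cos(FTH),-np.sin(FTH)],[np.sin(FTH),np.cos(FTH)]])
def f2w(x,y,z): return np.array([*(FT+FR@[x/1000,y/1000]),z/1000])
def w2f(p): return np.array([*(FR.T@(np.array(p[:2])-FT)*1000),p[2]*1000])
def go(W,yaw=FTH):
    s=ctrl.get_state();R=Ro.from_rotvec(s['tool_rot'])
    T=Ro.from_matrix(np.array([[np.cos(yaw),np.sin(yaw),0],[np.sin(yaw),-np.cos(yaw),0],[0,0,-1]]))
    d=W-np.array(s['position']);u=R.inv().apply(d)/.03
    turn=(R.inv()*T).as_rotvec(degrees=True)/4
    print('t',round(s['time'],2),'fix',w2f(s['position']).round(1),'shift rows(tool)',u.round(3),'shift rows(target frame)',(T.inv().apply(d)/.03).round(3),'turn',turn.round(3),'F',np.round(s['ft_force'],1),'grip',s['grip_width'])
E
python3 - <<'E'
from h import *
a=load('top','0')
go(f2w(-56.4,90,120)); print(onz(a,(450,130),.07),onz(a,(415,105),.07),onz(a,(480,165),.07))
E
```

```text
t 0.1 fix [-515.6 -519.1  209.4] shift rows(tool) [ 16.644 -19.216   3.009] shift rows(target frame) [ 15.305 -20.303   2.98 ] turn [-0.024  0.003  0.97 ] F [-0.8 -0.  -0.1] grip 0.9997649430372966
[ 0.6591435 -0.3972046  0.07     ] [ 0.73331649 -0.33021697  0.07      ] [ 0.56500109 -0.44509833  0.07      ]
```

Request:
move_arm --deltas '[{"linear": [0, 0, 0], "turn": [0, 0, 0.97], "claw": 1}, {"linear": [0.95, -0.9, 0], "turn": [0, 0, 0], "claw": 1}, {"linear": [0.95, -0.9, 0], "turn": [0, 0, 0], "claw": 1}, {"linear": [0.95, -0.9, 0], "turn": [0, 0, 0], "claw": 1}, {"linear": [0.95, -0.9, 0], "turn": [0, 0, 0], "claw": 1}, {"linear": [0.95, -0.9, 0], "turn": [0, 0, 0], "claw": 1}, {"linear": [0.95, -0.9, 0], "turn": [0, 0, 0], "claw": 1}, {"linear": [0.95, -0.9, 0], "turn": [0, 0, 0], "claw": 1}, {"linear": [0.95, -0.9, 0], "turn": [0, 0, 0], "claw": 1}, {"linear": [0.95, -0.9, 0], "turn": [0, 0, 0], "claw": 1}, {"linear": [0.95, -0.9, 0], "turn": [0, 0, 0], "claw": 1}, {"linear": [0.6, -1, 0], "turn": [0, 0, 0], "claw": 1}, {"linear": [0.6, -1, 0], "turn": [0, 0, 0], "claw": 1}, {"linear": [0.6, -1, 0], "turn": [0, 0, 0], "claw": 1}, {"linear": [0.6, -1, 0], "turn": [0, 0, 0], "claw": 1}, {"linear": [0.6, -1, 0], "turn": [0, 0, 0], "claw": 1}, {"linear": [0.6, -1, 0], "turn": [0, 0, 0], "claw": 1}, {"linear": [0.6, -1, 0], "turn": [0, 0, 0], "claw": 1}, {"linear": [0.6, -1, 0], "turn": [0, 0, 0], "claw": 1}, {"linear": [0, 0, 0], "turn": [0, 0, 0], "claw": 1}]' --grip_force 20

```text
time: 1.77
position: [0.4935, -0.008, 0.2106]
tool_rot: [-3.111, -0.41, -0.003]
ft_force: [-0.3, 0.0, 0.2]
grip_width: 0.005
```

```bash
python3 -c "
from h import *
go(f2w(-56.4,90,45))"
```

```text
t 1.77 fix [-83.4  -1.4 210.6] shift rows(tool) [ 0.92  -3.019  5.531] shift rows(target frame) [ 0.899 -3.048  5.519] turn [-0.048 -0.032  0.159] F [-0.3  0.   0.2] grip 0.004974695219910716
```

Request:
move_arm --deltas '[{"linear": [0.3, -1, 0], "turn": [0, 0, 0.15], "claw": 1}, {"linear": [0.3, -1, 0], "turn": [0, 0, 0], "claw": 1}, {"linear": [0.3, -1, 0], "turn": [0, 0, 0], "claw": 1}, {"linear": [0, 0, 1], "turn": [0, 0, 0], "claw": 1}, {"linear": [0, 0, 1], "turn": [0, 0, 0], "claw": 1}, {"linear": [0, 0, 1], "turn": [0, 0, 0], "claw": 1}, {"linear": [0, 0, 1], "turn": [0, 0, 0], "claw": 1}, {"linear": [0, 0, 0], "turn": [0, 0, 0], "claw": 1}, {"linear": [0, 0, 0], "turn": [0, 0, 0], "claw": 1}]'

```text
time: 2.52
position: [0.4955, 0.077, 0.0893]
tool_rot: [-3.118, -0.377, 0.006]
ft_force: [-0.1, 0.1, 0.9]
grip_width: 0.001
```

```bash
python3 -c "
from h import *
go(f2w(-56.4,90,45))"
```

```text
t 2.52 fix [-60.3  80.4  89.3] shift rows(tool) [ 0.134 -0.32   1.475] shift rows(target frame) [ 0.131 -0.321  1.475] turn [-0.018  0.054 -0.146] F [-0.1  0.1  0.9] grip 0.0010715354555612155
```

Request:
move_arm --deltas '[{"linear": [0.13, -0.32, 0.4], "turn": [0, 0, -0.13], "claw": 1}, {"linear": [0, 0, 0.5], "turn": [0, 0, 0], "claw": 1}, {"linear": [0, 0, 0.55], "turn": [0, 0, 0], "claw": 1}, {"linear": [0, 0, 0], "turn": [0, 0, 0], "claw": 1}, {"linear": [0, 0, 0], "turn": [0, 0, 0], "claw": 1}]'

```text
time: 2.93
position: [0.4993, 0.0874, 0.0483]
tool_rot: [3.117, 0.391, 0.002]
ft_force: [-0.3, -0.2, 0.4]
grip_width: 0.009
```

```bash
python3 -c "
from h import *
a=grab('top','1');go(f2w(-56.4,70,45))
A=cv2.resize(a['image'][145:285,205:355],None,fx=4,fy=4,interpolation=cv2.INTER_CUBIC);cv2.imwrite('pics/c1.png',A[:,:,::-1])"
```

```text
t 2.98 fix [-53.4  89.5  48.7] shift rows(tool) [-0.098  0.65   0.125] shift rows(target frame) [-0.099  0.65   0.125] turn [ 0.007 -0.035 -0.026] F [1.1 0.6 0.1] grip 0.003429679695293594
```

View pics/c1.png

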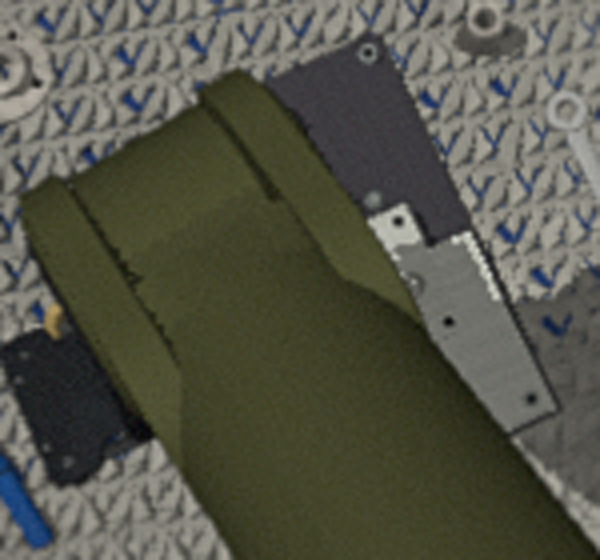

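The top view is blocked by the arm. Only the plate's right corner, at crop (399,220), is visible. I'll nudge the plate sideways, back off and look again.

Request:
move_arm --deltas '[{"linear": [-0.1, 0, 0.13], "turn": [0, 0, 0], "claw": 1}, {"linear": [0, 0.15, 0], "turn": [0, 0, 0], "claw": 1}, {"linear": [0, 0.1, 0], "turn": [0, 0, 0], "claw": 1}, {"linear": [0, 0.1, 0], "turn": [0, 0, 0], "claw": 1}, {"linear": [0, 0.05, 0], "turn": [0, 0, 0], "claw": 1}, {"linear": [0, 0.05, 0], "turn": [0, 0, 0], "claw": 1}, {"linear": [0, 0.05, 0], "turn": [0, 0, 0], "claw": 1}, {"linear": [0, 0.05, 0], "turn": [0, 0, 0], "claw": 1}, {"linear": [0, 0.05, 0], "turn": [0, 0, 0], "claw": 1}, {"linear": [0, 0.05, 0], "turn": [0, 0, 0], "claw": 1}, {"linear": [0, 0, 0], "turn": [0, 0, 0], "claw": 1}, {"linear": [0, 0, 0], "turn": [0, 0, 0], "claw": 1}]'

```text
time: 3.98
position: [0.5004, 0.0677, 0.0429]
tool_rot: [3.117, 0.391, -0.0]
ft_force: [-0.3, -0.1, -0.1]
grip_width: 0.006
```

```bash
python3 -c "
from h import *
import time
for i in range(3): go(f2w(-56.4,70,45)); b=grab('side','2')
B=cv2.resize(b['image'][150:265,145:300],None,fx=5,fy=5,interpolation=cv2.INTER_CUBIC);cv2.imwrite('pics/c2.png',B[:,:,::-1])"
```

```text
t 3.98 fix [-57.9  70.2  42.9] shift rows(tool) [ 0.049  0.007 -0.07 ] shift rows(target frame) [ 0.049  0.007 -0.07 ] turn [ 0.     0.001 -0.022] F [-0.3 -0.1 -0.1] grip 0.006054335683830436
t 4.03 fix [-57.9  70.3  42.9] shift rows(tool) [ 0.049  0.011 -0.07 ] shift rows(target frame) [ 0.049  0.011 -0.07 ] turn [-0.     0.001 -0.019] F [ 0.3 -0.2  0.2] grip 0.009022615826770587
t 4.08 fix [-57.9  70.4  42.9] shift rows(tool) [ 0.049  0.014 -0.07 ] shift rows(target frame) [ 0.049  0.014 -0.07 ] turn [-0.     0.    -0.017] F [-0.3  0.3 -0.7] grip 0.0076719265475902725
```

View pics/c2.png

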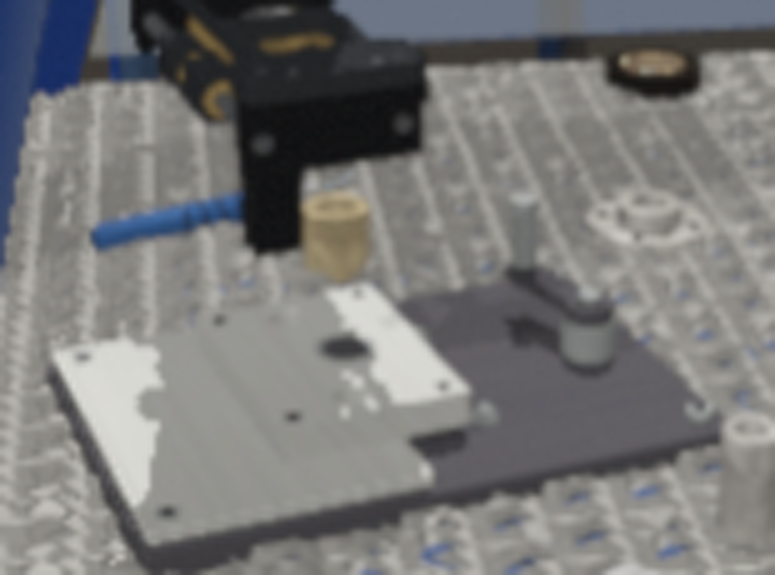

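The plate hasn't moved: its right corner is still at crop (468,393). The fingertip at about (275,248) seems to stand well clear of it, so I'll measure the gap.

```bash
python3 -c "
from h import *
b=load('side','2')
c=lambda p:(np.array(p)+.5)/5-.5+[145,150]
for p in [(250,246),(275,250),(300,248)]: print(w2f(onz(b,c(p),.021)))
for P in [(-57.9,55.4,21),(-67,55.4,21),(-48.5,55.4,21),(-16,59,35)]: print(P,((proj(b,f2w(*P))-[145,150]+.5)*5-.5).round())
"
```

```text
[-44.03007586 154.49845506  21.        ]
[-34.36109521 145.30155068  21.        ]
[-22.52413584 142.89493801  21.        ]
(-57.9, 55.4, 21) [287. 335.]
(-67, 55.4, 21) [267. 339.]
(-48.5, 55.4, 21) [308. 332.]
(-16, 59, 35) [373. 288.]
```

```bash
python3 -c "
from h import *
b=load('side','2');a=load('top','1')
for P in [(-95,-25,94),(-20,-25,94),(-20,165,94),(-58,70,94)]: print(P,'side',((proj(b,f2w(*P))-[145,150]+.5)*5-.5).round())
for P in [(-53,90,94),(-53,185,94),(-90,185,94),(-15,185,94)]: print(P,'top',((proj(a,f2w(*P))-[205,145]+.5)*4-.5).round())
cv2.imwrite('pics/s2.png',b['image'][:300,60:400,::-1].repeat(2,0).repeat(2,1))
print(ctrl.get_state()['joint_positions'])
"
```

```text
(-95, -25, 94) side [255. 268.]
(-20, -25, 94) side [435. 238.]
(-20, 165, 94) side [286.  90.]
(-58, 70, 94) side [271. 170.]
(-53, 90, 94) top [209. 351.]
(-53, 185, 94) top [ 43. 426.]
(-90, 185, 94) top [ 71. 491.]
(-15, 185, 94) top [ 15. 360.]
[ 0.47064985  0.23788892 -0.71957719  1.97249792  0.18609348  0.99671044
 -1.65764276]
```

View pics/s2.png

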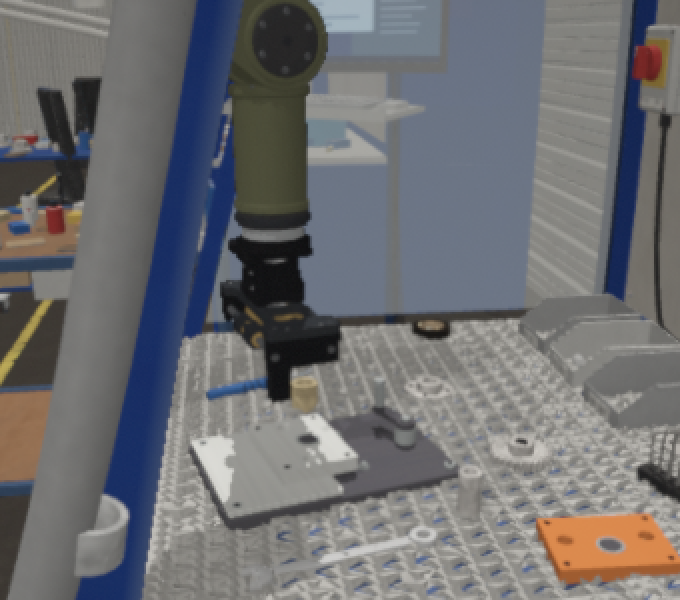

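```bash
python3 -c "
from h import *
a=grab('top','3');b=grab('side','3')
A=cv2.resize(a['image'][190:290,190:290],None,fx=4,fy=4,interpolation=cv2.INTER_CUBIC)
B=cv2.resize(b['image'][135:210,155:235],None,fx=5,fy=5,interpolation=cv2.INTER_CUBIC)
C=np.zeros((400,800,3),np.uint8);C[:,:400]=np.clip(A*1.6,0,255);C[:375,400:]=np.clip(B*1.6,0,255)
cv2.imwrite('pics/c3.png',C[:,:,::-1])"
```

```text
(no output)
```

View pics/c3.png

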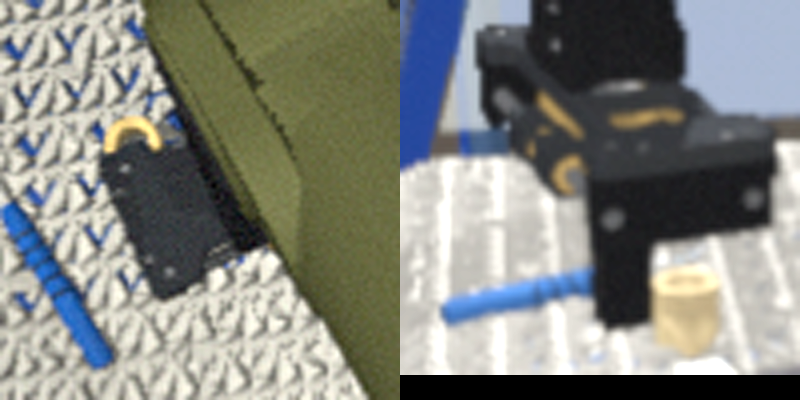

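```bash
python3 -c "
from h import *
a=load('top','3');b=load('side','3')
def tri(pa,pb):
    o1,r1=ray(a,pa);o2,r2=ray(b,pb);s=np.linalg.lstsq(np.c_[r1,-r2],o2-o1,rcond=None)[0]
    x=o1+r1*s[0];y=o2+r2*s[1];return w2f((x+y)/2).round(1),np.linalg.norm(x-y).round(4)
print(tri((190+160/4,190+298/4),(155+80/5,135+30/5)))
# near-end bottom corners of body & tip, from side: y/z trade-off
for p,n in [((770,225),'body bottom +x'),((770,140),'body top +x'),((592,180),'body top -x'),((625,325),'tip')]:
    uv=(155+(p[0]-400)/5,135+p[1]/5)
    print(n,[w2f(onz(b,uv,z)).round(0).tolist() for z in (.021,.06,.094,.11,.13,.15)])
go(f2w(0,0,0))
"
```

```text
(array([-92.9, 163.7, 168. ]), np.float64(0.0043))
body bottom +x [[79.0, 238.0, 21.0], [42.0, 145.0, 60.0], [10.0, 64.0, 94.0], [-5.0, 26.0, 110.0], [-24.0, -22.0, 130.0], [-43.0, -69.0, 150.0]]
body top +x [[131.0, 369.0, 21.0], [89.0, 263.0, 60.0], [53.0, 171.0, 94.0], [35.0, 128.0, 110.0], [14.0, 74.0, 130.0], [-7.0, 20.0, 150.0]]
body top -x [[11.0, 343.0, 21.0], [-19.0, 240.0, 60.0], [-45.0, 150.0, 94.0], [-58.0, 108.0, 110.0], [-73.0, 55.0, 130.0], [-89.0, 2.0, 150.0]]
tip [[-34.0, 143.0, 21.0], [-60.0, 59.0, 60.0], [-82.0, -14.0, 94.0], [-93.0, -48.0, 110.0], [-106.0, -91.0, 130.0], [-119.0, -134.0, 150.0]]
t 4.23 fix [-57.8  70.4  42.9] shift rows(tool) [1.931 2.344 1.431] shift rows(target frame) [1.928 2.346 1.431] turn [ 0.001  0.    -0.017] F [-0.3 -0.3  0.6] grip 0.0056824108783898285
```

The two views agree with the reported TCP in x and y, but they put the fingertips at z≈58 mm where the state says 21 mm. The gripper's body is high by the same amount, so the reported height looks about 37 mm off. I'll trust the cameras: back off sideways, then lower in steps, checking with the side camera and the force.

Request:
move_arm --deltas '[{"linear": [0, -0.7, 0], "turn": [0, 0, 0], "claw": 1}, {"linear": [0, 0, 0], "turn": [0, 0, 0], "claw": 1}, {"linear": [0, 0, 0.3], "turn": [0, 0, 0], "claw": 1}, {"linear": [0, 0, 0.3], "turn": [0, 0, 0], "claw": 1}, {"linear": [0, 0, 0.2], "turn": [0, 0, 0], "claw": 1}, {"linear": [0, 0, 0], "turn": [0, 0, 0], "claw": 1}, {"linear": [0, 0, 0], "turn": [0, 0, 0], "claw": 1}]'

```text
time: 4.82
position: [0.4946, 0.0876, 0.018]
tool_rot: [-3.117, -0.39, 0.003]
ft_force: [-0.5, -0.5, 0.3]
grip_width: 0.003
```

```bash
python3 -c "
from h import *
b=grab('side','4');go(f2w(-57,70,10))
im=b['image'];m=(im.max(2)<45).astype(np.uint8);m[:130]=0
n,l,s,c=cv2.connectedComponentsWithStats(m)
for i in range(1,n):
    if s[i,4]>200: print(s[i],c[i])
print(proj(b,f2w(-57,73,20)),proj(b,f2w(-57,73,40)))
B=cv2.resize(im[140:265,145:300],None,fx=5,fy=4.8,interpolation=cv2.INTER_CUBIC);cv2.imwrite('pics/c4.png',np.clip(B[:,:,::-1]*1.4,0,255))"
```

```text
t 4.87 fix [-58.1  90.9  18.5] shift rows(tool) [0.037 0.697 0.284] shift rows(target frame) [0.035 0.697 0.284] turn [-0.003  0.011 -0.028] F [ 0.1 -0.3  0.4] grip 0.0064895023002352874
[ 169  130   57   77 2016] [195.9702381  163.14880952]
[199.96381924 213.75787367] [199.63048841 205.64064354][ WARN:0@0.878] global loadsave.cpp:1063 imwrite_ Unsupported depth image for selected encoder is fallbacked to CV_8U.
```

View pics/c4.png

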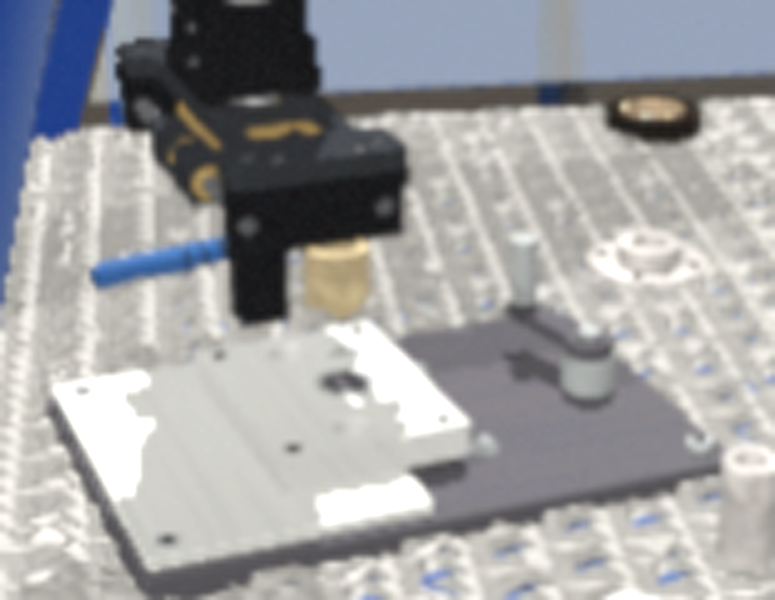

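The tip at pixel (196.6,206.7) gives z≈35 mm where the state says −3.5 mm, so the offset is about 38 mm. I'll go 12 mm lower and then do the side push.

Request:
move_arm --deltas '[{"linear": [0.03, 0, 0.2], "turn": [0, 0, 0], "claw": 1}, {"linear": [0, 0, 0.2], "turn": [0, 0, 0], "claw": 1}, {"linear": [0, 0, 0], "turn": [0, 0, 0], "claw": 1}, {"linear": [0, 0.2, 0], "turn": [0, 0, 0], "claw": 1}, {"linear": [0, 0.15, 0], "turn": [0, 0, 0], "claw": 1}, {"linear": [0, 0.1, 0], "turn": [0, 0, 0], "claw": 1}, {"linear": [0, 0.05, 0], "turn": [0, 0, 0], "claw": 1}, {"linear": [0, 0.05, 0], "turn": [0, 0, 0], "claw": 1}, {"linear": [0, 0.05, 0], "turn": [0, 0, 0], "claw": 1}, {"linear": [0, 0.05, 0], "turn": [0, 0, 0], "claw": 1}, {"linear": [0, 0, 0], "turn": [0, 0, 0], "claw": 1}, {"linear": [0, 0, 0], "turn": [0, 0, 0], "claw": 1}]'

```text
time: 5.87
position: [0.4971, 0.0827, 0.0066]
tool_rot: [-3.1, -0.399, 0.005]
ft_force: [-7.5, 24.7, 0.1]
grip_width: 0.005
```

```bash
python3 - <<'E'
from h import *
b=grab('side','5');go(f2w(-57,70,6.5))
b0=load('side','0')
# plate shift: track the plate's right front corner patch and corner screws between images
def tr(p,w=9):
    x,y=p;t=cv2.cvtColor(b0['image'],7)[y-w:y+w+1,x-w:x+w+1];s=cv2.cvtColor(b['image'],7)[y-w-8:y+w+9,x-w-8:x+w+9]
    r=cv2.matchTemplate(s,t,5);return p,cv2.minMaxLoc(r)[1],np.array(cv2.minMaxLoc(r)[3])-8
print(tr((238,229)),tr((203,233)),tr((207,240)))
B=cv2.resize(b['image'][140:265,145:300],None,fx=5,fy=4.8,interpolation=cv2.INTER_CUBIC);cv2.imwrite('pics/c5.png',B[:,:,::-1])
E
```

```text
t 5.92 fix [-57.4  85.6   6.6] shift rows(tool) [ 0.009  0.519 -0.006] shift rows(target frame) [0.012 0.519 0.002] turn [-0.236  0.012  0.075] F [-7.  24.4  0.6] grip 0.006341056930345377
((238, 229), 0.9996679425239563, array([0, 0])) ((203, 233), 0.47369375824928284, array([-5, -8])) ((207, 240), 0.6095326542854309, array([ 8, -2]))
```

View pics/c5.png

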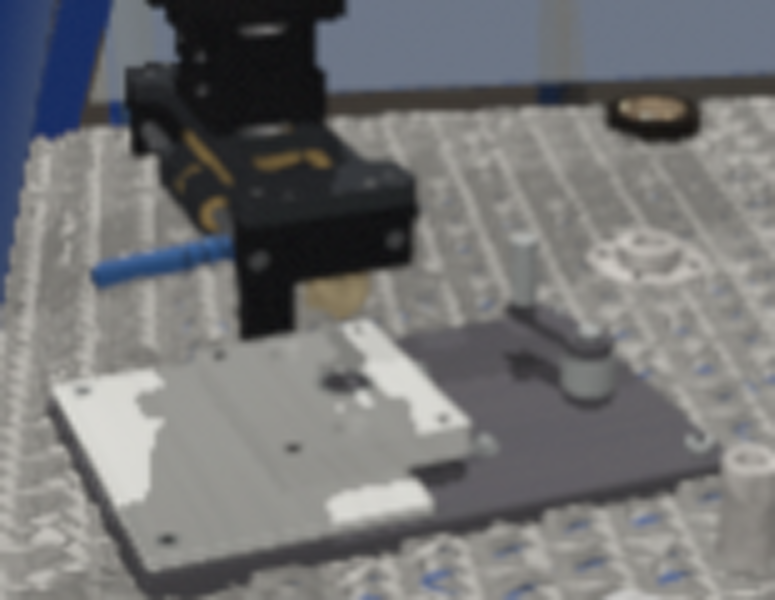

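Contact came early, with 25 N along +y and the plate unmoved, so the finger is probably against the fixture's side. The y or z offset isn't what I took it for. I'll back off and use the moment reading and the images to sort it out.

```bash
python3 - <<'E'
from h import *
s=ctrl.get_state();print(s['ft_force'],s['torque'],s['joint_torque'],s['joint_positions'])
a=grab('top','5')
b=load('side','5')
A=cv2.resize(a['image'][180:290,180:280],None,fx=4,fy=4,interpolation=cv2.INTER_CUBIC)
B=cv2.resize(b['image'][140:230,155:235],None,fx=5,fy=5,interpolation=cv2.INTER_CUBIC)
C=np.zeros((450,800,3),np.uint8);C[:440,:400]=np.clip(A*2.,0,255);C[:,400:]=np.clip(B*2.2,0,255)
cv2.imwrite('pics/c6.png',C[:,:,::-1])
E
```

```text
[-7.04712143 24.36249842  0.5541639 ] [5.87777652 1.74726517 0.02073524] [ 1.32931164e+01 -3.84599090e+01  8.86879474e+00 -2.77351856e+01
  7.71151096e+00  8.62878878e-01  1.70601433e-02] [ 0.44017899  0.29808211 -0.71461552  1.99904536  0.22216546  0.92739774
 -1.70152638]
```

View pics/c6.png

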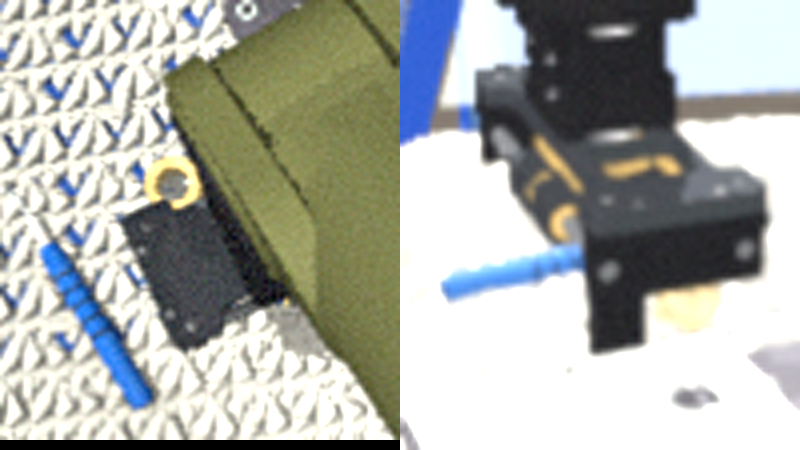

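The finger in the right half bottoms out at about (617,348), right at the plate's far edge. Contact with the ledge's side face at y=80 fits if the reported pose is off by about +9 mm in y and +34 mm in z. I have one view left, so from here on I track the plate numerically, by its bore in the side view. Now retract, rise 7 mm and try again slowly.

```bash
cat >> h.py <<'E'
def blobs(d,box,k=0.62):
    x0,y0,x1,y1=box;g=cv2.GaussianBlur(cv2.cvtColor(d['image'],cv2.COLOR_RGB2GRAY),(0,0),.7).astype(float)[y0:y1,x0:x1]
    bg=cv2.medianBlur(g.astype(np.uint8),15).astype(float)
    w=np.clip(1-g/bg-.12,0,None);m=(w>0).astype(np.uint8)
    n,l,s,c=cv2.connectedComponentsWithStats(m);out=[]
    for i in range(1,n):
        q=l==i;W=w*q;yy,xx=np.mgrid[:g.shape[0],:g.shape[1]]
        if W.sum()>.3: out.append((round(x0+(W*xx).sum()/W.sum(),2),round(y0+(W*yy).sum()/W.sum(),2),int(q.sum()),round(W.max(),2)))
    return out
def plate_side(d,z=.035,box=(180,200,242,240)):
    for u in blobs(d,box): print(u,w2f(onz(d,u[:2],z)).round(1))
E
python3 - <<'E'
from h import *
for t in '0','4','5':
    print(t);plate_side(load('side',t))
E
```

```text
0
(np.float64(228.09), np.float64(211.13), 42, np.float64(0.22)) [-5.4 32.1 35. ]
(np.float64(201.89), np.float64(213.32), 9, np.float64(0.07)) [-61.5  43.9  35. ]
(np.float64(191.11), np.float64(227.01), 113, np.float64(0.22)) [-101.4   -7.7   35. ]
(np.float64(213.56), np.float64(219.15), 53, np.float64(0.43)) [-47.8   7.9  35. ]
(np.float64(214.78), np.float64(228.43), 10, np.float64(0.09)) [-59.5 -31.9  35. ]
(np.float64(231.89), np.float64(237.73), 47, np.float64(0.46)) [-42.2 -80.4  35. ]
4
(np.float64(196.4), np.float64(203.41), 96, np.float64(0.67)) [-56.9  97.7  35. ]
(np.float64(228.34), np.float64(211.2), 41, np.float64(0.22)) [-5.  31.6 35. ]
(np.float64(213.14), np.float64(219.1), 46, np.float64(0.4)) [-48.5   8.4  35. ]
(np.float64(203.15), np.float64(232.91), 7, np.float64(0.15)) [-86.9 -40.7  35. ]
(np.float64(232.03), np.float64(237.67), 45, np.float64(0.42)) [-41.8 -80.3  35. ]
5
(np.float64(197.6), np.float64(206.06), 123, np.float64(0.69)) [-58.7  83.   35. ]
(np.float64(227.78), np.float64(211.4), 37, np.float64(0.21)) [-6.5 31.1 35. ]
(np.float64(213.06), np.float64(218.98), 55, np.float64(0.42)) [-48.5   9.   35. ]
(np.float64(203.14), np.float64(232.88), 8, np.float64(0.15)) [-86.9 -40.5  35. ]
(np.float64(231.97), np.float64(237.68), 47, np.float64(0.41)) [-41.9 -80.3  35. ]
```

Request:
move_arm --deltas '[{"linear": [0, -0.8, 0], "turn": [0, 0, 0], "claw": 1}, {"linear": [0, 0, -0.23], "turn": [0, 0, 0], "claw": 1}, {"linear": [0, 0, 0], "turn": [0, 0, 0], "claw": 1}, {"linear": [0, 0, 0], "turn": [0, 0, 0], "claw": 1}]'

```text
time: 6.3
position: [0.4958, 0.0916, 0.0143]
tool_rot: [3.116, 0.39, 0.002]
ft_force: [0.0, -0.6, 0.1]
grip_width: 0.003
```

```bash
python3 -c "
from h import *
go(f2w(-57,90,13))"
```

```text
t 6.3 fix [-56.3  94.5  14.3] shift rows(tool) [-0.022  0.149  0.043] shift rows(target frame) [-0.022  0.149  0.043] turn [ 0.019 -0.016 -0.03 ] F [ 0.  -0.6  0.1] grip 0.0030999662429121062
```

Request:
move_arm --deltas '[{"linear": [0, 0.3, 0.04], "turn": [0, 0, 0], "claw": 1}, {"linear": [0, 0.2, 0], "turn": [0, 0, 0], "claw": 1}, {"linear": [0, 0.1, 0], "turn": [0, 0, 0], "claw": 1}, {"linear": [0, 0.1, 0], "turn": [0, 0, 0], "claw": 1}, {"linear": [0, 0.1, 0], "turn": [0, 0, 0], "claw": 1}, {"linear": [0, 0.1, 0], "turn": [0, 0, 0], "claw": 1}, {"linear": [0, 0, 0], "turn": [0, 0, 0], "claw": 1}, {"linear": [0, 0, 0], "turn": [0, 0, 0], "claw": 1}]'

```text
time: 6.97
position: [0.5017, 0.0664, 0.0126]
tool_rot: [3.117, 0.391, -0.0]
ft_force: [-0.7, -0.9, -0.6]
grip_width: 0.007
```

```bash
python3 -c "
from h import *
b=grab('side','6');go(f2w(-57,70,13));plate_side(b)"
```

```text
t 7.02 fix [-56.9  68.9  12.6] shift rows(tool) [-0.002 -0.036 -0.013] shift rows(target frame) [-0.002 -0.036 -0.013] turn [-0.001 -0.    -0.018] F [0.1 0.1 0.3] grip 0.008908805561833554
(np.float64(199.97), np.float64(205.8), 118, np.float64(0.71)) [-53.4  82.3  35. ]
(np.float64(228.1), np.float64(211.18), 38, np.float64(0.21)) [-5.5 31.9 35. ]
(np.float64(213.94), np.float64(218.81), 59, np.float64(0.46)) [-46.5   9.1  35. ]
(np.float64(203.16), np.float64(232.86), 6, np.float64(0.14)) [-86.8 -40.5  35. ]
(np.float64(231.79), np.float64(237.71), 48, np.float64(0.39)) [-42.3 -80.2  35. ]
```

Request:
move_arm --deltas '[{"linear": [0, 0.05, 0], "turn": [0, 0, 0], "claw": 1}, {"linear": [0, 0.05, 0], "turn": [0, 0, 0], "claw": 1}, {"linear": [0, 0.05, 0], "turn": [0, 0, 0], "claw": 1}, {"linear": [0, 0.05, 0], "turn": [0, 0, 0], "claw": 1}, {"linear": [0, 0.05, 0], "turn": [0, 0, 0], "claw": 1}, {"linear": [0, 0, 0], "turn": [0, 0, 0], "claw": 1}, {"linear": [0, 0, 0], "turn": [0, 0, 0], "claw": 1}]'

```text
time: 7.6
position: [0.5036, 0.0591, 0.0126]
tool_rot: [3.117, 0.391, 0.0]
ft_force: [0.3, 1.2, -0.4]
grip_width: 0.004
```

```bash
python3 -c "
from h import *
b=grab('side','7');go(f2w(-57,60,13));plate_side(b)"
```

```text
t 7.65 fix [-56.9  61.1  12.7] shift rows(tool) [-0.004  0.036 -0.011] shift rows(target frame) [-0.004  0.036 -0.011] turn [ 0.004 -0.003 -0.022] F [-0.   1.5 -0.5] grip 0.0022208736753339623
(np.float64(200.87), np.float64(206.96), 125, np.float64(0.69)) [-53.4  75.6  35. ]
(np.float64(227.84), np.float64(211.22), 38, np.float64(0.21)) [-6.1 31.9 35. ]
(np.float64(214.48), np.float64(220.21), 63, np.float64(0.47)) [-47.7   2.5  35. ]
(np.float64(232.32), np.float64(238.61), 26, np.float64(0.38)) [-42.7 -83.9  35. ]
```

Request:
move_arm --deltas '[{"linear": [0, -0.5, 0], "turn": [0, 0, 0], "claw": 1}, {"linear": [0, 0, -0.7], "turn": [0, 0, 0], "claw": 1}, {"linear": [0, 0, -0.7], "turn": [0, 0, 0], "claw": 1}, {"linear": [-0.8, 0, 0], "turn": [0, 0, 0], "claw": 0.3}, {"linear": [-0.8, 0.5, 0], "turn": [0, 0, 0], "claw": 0.2}, {"linear": [-0.8, 0.8, 0], "turn": [0, 0, 0], "claw": 0.2}, {"linear": [0, 0.8, 0], "turn": [0, 0, 0], "claw": 0.2}, {"linear": [0, 0.8, 0], "turn": [0, 0, 0], "claw": 0.2}, {"linear": [0, 0, 0], "turn": [0, 0, 0], "claw": 0.2}, {"linear": [0, 0, 0], "turn": [0, 0, 0], "claw": 0.2}, {"linear": [0, 0, 0], "turn": [0, 0, 0], "claw": 0.2}]'

```text
time: 8.57
position: [0.4513, -0.0279, 0.0546]
tool_rot: [-3.117, -0.391, 0.001]
ft_force: [0.4, -0.4, -0.3]
grip_width: 0.525
```

```bash
python3 -c "
from h import *
b=grab('side','8');a=grab('top','8');go(f2w(-130,-9,13));plate_side(b);print('top')
for u in blobs(a,(255,185,325,255)): print(u,w2f(onz(a,u[:2],.035)).round(1))
print('top0');a=load('top','0')
for u in blobs(a,(255,185,325,255)): print(u,w2f(onz(a,u[:2],.035)).round(1))
"
```

```text
t 8.67 fix [-129.    -9.5   54.5] shift rows(tool) [-0.033 -0.017  1.385] shift rows(target frame) [-0.034 -0.017  1.385] turn [-0.003  0.005  0.006] F [-0.4  0.  -0.3] grip 0.6171142997517125
(np.float64(204.87), np.float64(207.34), 19, np.float64(0.07)) [-45.9  70.3  35. ]
(np.float64(194.8), np.float64(209.83), 13, np.float64(0.08)) [-70.4  66.6  35. ]
(np.float64(227.75), np.float64(211.21), 40, np.float64(0.22)) [-6.2 32.1 35. ]
(np.float64(186.01), np.float64(221.06), 134, np.float64(0.72)) [-103.5   21.7   35. ]
(np.float64(214.18), np.float64(220.48), 56, np.float64(0.42)) [-48.6   1.6  35. ]
(np.float64(214.86), np.float64(229.67), 12, np.float64(0.09)) [-61.1 -36.9  35. ]
(np.float64(232.58), np.float64(238.6), 24, np.float64(0.39)) [-42.2 -84.   35. ]
top
(np.float64(262.07), np.float64(188.63), 58, np.float64(0.33)) [40.2 35.7 35. ]
(np.float64(296.56), np.float64(198.67), 31, np.float64(0.23)) [-13.7 -26.6  35. ]
(np.float64(313.38), np.float64(226.98), 370, np.float64(0.5)) [-88.3 -33.5  35. ]
(np.float64(273.25), np.float64(209.19), 14, np.float64(0.19)) [-13.9  32.2  
[... 1041 characters left out ...]
np.float64(0.62)) [-67.8 -33.8  35. ]
(np.float64(303.87), np.float64(200.22), 7, np.float64(0.39)) [-23.9 -40.3  35. ]
(np.float64(290.27), np.float64(218.14), 100, np.float64(0.56)) [-48.5   5.6  35. ]
(np.float64(306.65), np.float64(215.01), 30, np.float64(0.3)) [-57.4 -31.4  35. ]
(np.float64(267.38), np.float64(217.54), 4, np.float64(0.27)) [-25.9  52.4  35. ]
(np.float64(262.74), np.float64(238.14), 181, np.float64(0.52)) [-64.   81.2  35. ]
(np.float64(316.71), np.float64(225.01), 10, np.float64(0.45)) [-87.4 -42.3  35. ]
(np.float64(276.35), np.float64(229.55), 30, np.float64(0.32)) [-59.   45.3  35. ]
(np.float64(279.27), np.float64(242.97), 10, np.float64(0.45)) [-89.2  51.9  35. ]
```

Request:
move_arm --deltas '[{"linear": [0, 0, 0.7], "turn": [0, 0, 0], "claw": 0.2}, {"linear": [0, 0, 0.5], "turn": [0, 0, 0], "claw": 0.2}, {"linear": [0, 0, 0.2], "turn": [0, 0, 0], "claw": 0.2}, {"linear": [0, 0, 0.05], "turn": [0, 0, 0], "claw": 0.2}, {"linear": [0, 0, 0.03], "turn": [0, 0, 0], "claw": 0.2}, {"linear": [0, 0, 0.03], "turn": [0, 0, 0], "claw": 0.2}, {"linear": [0, 0, 0], "turn": [0, 0, 0], "claw": 0.2}]'

```text
time: 9.25
position: [0.4521, -0.0282, 0.0099]
tool_rot: [3.117, 0.392, 0.002]
ft_force: [0.5, 1.8, -0.3]
grip_width: 0.798
```

```bash
python3 -c "
from h import *
go(f2w(-130,-9,13))
"
```

```text
t 9.25 fix [-128.5  -10.7    9.9] shift rows(tool) [-0.05  -0.056 -0.103] shift rows(target frame) [-0.05  -0.056 -0.103] turn [ 0.008 -0.013 -0.016] F [ 0.5  1.8 -0.3] grip 0.7983045570754093
```

Request:
move_arm --deltas '[{"linear": [0, 0, 0.04], "turn": [0, 0, 0], "claw": 0.2}, {"linear": [0, 0, 0.03], "turn": [0, 0, 0], "claw": 0.2}, {"linear": [0, 0, 0], "turn": [0, 0, 0], "claw": 0.2}]'

```text
time: 9.5
position: [0.4522, -0.0284, 0.0082]
tool_rot: [3.116, 0.391, 0.001]
ft_force: [-1.3, -0.4, 7.3]
grip_width: 0.8
```

Request:
move_arm --deltas '[{"linear": [0, 0, 0.05], "turn": [0, 0, 0], "claw": 0.2}, {"linear": [0, 0, 0], "turn": [0, 0, 0], "claw": 0.2}]'

```text
time: 9.67
position: [0.4522, -0.0284, 0.0081]
tool_rot: [3.116, 0.391, -0.001]
ft_force: [-7.7, 0.3, 21.7]
grip_width: 0.797
```

Touchdown on the ledge at a reported 8.1 mm, which is a true 20 mm, so the z bias is +34 mm. Rise about 3 mm and push forward.

Request:
move_arm --deltas '[{"linear": [0, 0, -0.15], "turn": [0, 0, 0], "claw": 0.2}, {"linear": [0, 0, 0], "turn": [0, 0, 0], "claw": 0.2}, {"linear": [0.3, 0, 0], "turn": [0, 0, 0], "claw": 0.2}, {"linear": [0.3, 0, 0], "turn": [0, 0, 0], "claw": 0.2}, {"linear": [0.1, 0, 0], "turn": [0, 0, 0], "claw": 0.2}, {"linear": [0.1, 0, 0], "turn": [0, 0, 0], "claw": 0.2}, {"linear": [0.1, 0, 0], "turn": [0, 0, 0], "claw": 0.2}, {"linear": [0.1, 0, 0], "turn": [0, 0, 0], "claw": 0.2}, {"linear": [0.1, 0, 0], "turn": [0, 0, 0], "claw": 0.2}, {"linear": [0.1, 0, 0], "turn": [0, 0, 0], "claw": 0.2}, {"linear": [0.1, 0, 0], "turn": [0, 0, 0], "claw": 0.2}, {"linear": [0.1, 0, 0], "turn": [0, 0, 0], "claw": 0.2}, {"linear": [0.1, 0, 0], "turn": [0, 0, 0], "claw": 0.2}, {"linear": [0.1, 0, 0], "turn": [0, 0, 0], "claw": 0.2}, {"linear": [0.1, 0, 0], "turn": [0, 0, 0], "claw": 0.2}, {"linear": [0.1, 0, 0], "turn": [0, 0, 0], "claw": 0.2}, {"linear": [0, 0, 0], "turn": [0, 0, 0], "claw": 0.2}, {"linear": [0, 0, 0], "turn": [0, 0, 0], "claw": 0.2}]'

```text
time: 11.17
position: [0.5047, -0.0147, 0.0105]
tool_rot: [-3.117, -0.391, -0.002]
ft_force: [-0.2, 0.6, 0.2]
grip_width: 0.801
```

```bash
python3 -c "
from h import *
go(f2w(-50,-9,11))
b=grab('side','9');a=grab('top','9');plate_side(b,box=(185,190,255,235));print('top')
for u in blobs(a,(255,165,320,240)): print(u,w2f(onz(a,u[:2],.035)).round(1))
"
```

```text
t 11.17 fix [-74.1 -10.7  10.5] shift rows(tool) [ 0.805 -0.057 -0.014] shift rows(target frame) [ 0.805 -0.056 -0.016] turn [ 0.002 -0.022 -0.018] F [-0.2  0.6  0.2] grip 0.800758919958633
(np.float64(192.94), np.float64(192.71), 37, np.float64(0.33)) [-45.8 160.3  35. ]
(np.float64(216.09), np.float64(192.32), 19, np.float64(0.12)) [  6.5 140.9  35. ]
(np.float64(249.34), np.float64(194.04), 34, np.float64(0.07)) [ 76.2 100.2  35. ]
(np.float64(233.44), np.float64(204.37), 161, np.float64(0.61)) [18.7 60.3 35. ]
(np.float64(197.87), np.float64(214.35), 179, np.float64(0.64)) [-71.1  42.4  35. ]
(np.float64(249.7), np.float64(205.4), 37, np.float64(0.26)) [50.3 40.9 35. ]
(np.float64(250.24), np.float64(215.81), 45, np.float64(0.28)) [29.6 -7.7 35. ]
(np.float64(230.16), np.float64(217.99), 29, np.float64(0.3)) [-13.7  -0.6  35. ]
(np.float64(210.97), np.float64(229.29), 88, np.float64(0.23)) [-67.7 -32.4  35. ]
(np.float64(231.18), np.float64(226.58), 10, np.float64(0.07)) [-26.2 -37.4  35. ]
(np.float64(251.35), np.float64(234.0), 8, np.float64(0.14)) [ -1.6 -81.5  35. ]
top
(np.f
[... 365 characters left out ...]
32, np.float64(0.21)) [-16.1 -65.2  35. ]
(np.float64(306.36), np.float64(211.66), 69, np.float64(0.18)) [-50.1 -34.1  35. ]
(np.float64(282.85), np.float64(201.5), 13, np.float64(0.28)) [-6.8  4.8 35. ]
(np.float64(263.43), np.float64(202.55), 4, np.float64(0.26)) [ 9.3 46.3 35. ]
(np.float64(288.08), np.float64(222.24), 268, np.float64(0.6)) [-54.9  14.1  35. ]
(np.float64(272.43), np.float64(214.04), 14, np.float64(0.39)) [-23.3  38.6  35. ]
(np.float64(259.24), np.float64(222.48), 50, np.float64(0.25)) [-28.5  73.8  35. ]
(np.float64(270.63), np.float64(219.96), 16, np.float64(0.33)) [-33.9  48.   35. ]
(np.float64(315.92), np.float64(236.83), 17, np.float64(0.07)) [-110.8  -29.    35. ]
```

Request:
move_arm --deltas '[{"linear": [0.1, 0, 0], "turn": [0, 0, 0], "claw": 0.2}, {"linear": [0.1, 0, 0], "turn": [0, 0, 0], "claw": 0.2}, {"linear": [0.1, 0, 0], "turn": [0, 0, 0], "claw": 0.2}, {"linear": [0.1, 0, 0], "turn": [0, 0, 0], "claw": 0.2}, {"linear": [0.1, 0, 0], "turn": [0, 0, 0], "claw": 0.2}, {"linear": [0.05, 0, 0], "turn": [0, 0, 0], "claw": 0.2}, {"linear": [0, 0, 0], "turn": [0, 0, 0], "claw": 0.2}, {"linear": [0, 0, 0], "turn": [0, 0, 0], "claw": 0.2}]'

```text
time: 11.93
position: [0.5206, -0.0106, 0.0103]
tool_rot: [-3.117, -0.391, -0.002]
ft_force: [-0.0, -0.5, 0.6]
grip_width: 0.8
```

```bash
python3 -c "
from h import *
go(f2w(-52,-9,11))
b=grab('side','10');a=grab('top','10')
for n,d,box in(('top',a,(255,160,320,225)),('side',b,(215,190,265,235))):
  print(n)
  for u in blobs(d,box):
    if u[2]<70: print(u,w2f(onz(d,u[:2],.035)).round(1))
A=cv2.resize(a['image'][155:235,245:325],None,fx=5,fy=5,interpolation=cv2.INTER_CUBIC)
B=cv2.resize(b['image'][185:265,200:280],None,fx=5,fy=5,interpolation=cv2.INTER_CUBIC)
cv2.imwrite('pics/c10.png',np.clip(np.hstack([A,B])[:,:,::-1].astype(float)*1.3,0,255).astype(np.uint8))
"
```

```text
t 11.93 fix [-57.8 -10.6  10.3] shift rows(tool) [ 0.193 -0.054 -0.023] shift rows(target frame) [ 0.193 -0.054 -0.024] turn [-0.002 -0.019 -0.018] F [-0.  -0.5  0.6] grip 0.8002846083025811
top
(np.float64(298.84), np.float64(163.83), 26, np.float64(0.08)) [ 58.9 -66.9  35. ]
(np.float64(268.05), np.float64(166.76), 25, np.float64(0.1)) [82.   1.5 35. ]
(np.float64(286.01), np.float64(166.82), 37, np.float64(0.15)) [ 64.6 -36.5  35. ]
(np.float64(255.1), np.float64(166.8), 4, np.float64(0.19)) [94.3 29.1 35. ]
(np.float64(307.24), np.float64(182.86), 22, np.float64(0.19)) [  9.7 -65.1  35. ]
(np.float64(301.27), np.float64(200.63), 63, np.float64(0.15)) [-22.3 -34.5  35. ]
(np.float64(260.47), np.float64(196.42), 4, np.float64(0.27)) [25.1 46.6 35. ]
(np.float64(260.18), np.float64(212.05), 13, np.float64(0.11)) [-7.7 62.1 35. ]
(np.float64(267.03), np.float64(212.59), 15, np.float64(0.34)) [-15.2  48.4  35. ]
side
(np.float64(223.5), np.float64(191.63), 12, np.float64(0.04)) [ 24.5 138.   35. ]
(np.float64(237.29), np.float64(216.73), 29, np.float64(0.28)) [ 2.5 -1.  35. ]
(np.float64(263.35), np.float64(223.78), 12, np.float64(0.28)) [ 39.1 -51.8  35. ]
(np.float64(238.68), np.float64(225.32), 11, np.float64(0.08)) [-10.1 -38.2  35. ]
(np.float64(255.3), np.float64(233.99), 16, np.float64(0.23)) [  5.5 -84.5  35. ]
```

View pics/c10.png

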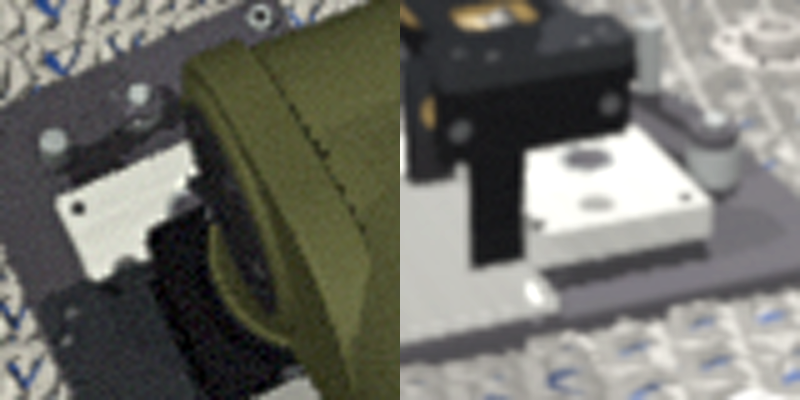

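The left half shows the plate straight, with its front-left screw at (78,208). The right half shows it level just above the nest, with its right hole at (597,203). It's about 6 to 7 mm short and about 1 mm off sideways, which the pin taper can take. Continue in 1 mm steps.

Request:
move_arm --deltas '[{"linear": [0.04, 0, 0], "turn": [0, 0, 0], "claw": 0.2}, {"linear": [0.04, 0, 0], "turn": [0, 0, 0], "claw": 0.2}, {"linear": [0.04, 0, 0], "turn": [0, 0, 0], "claw": 0.2}, {"linear": [0.04, 0, 0], "turn": [0, 0, 0], "claw": 0.2}, {"linear": [0.03, 0, 0], "turn": [0, 0, 0], "claw": 0.2}, {"linear": [0, 0, 0], "turn": [0, 0, 0], "claw": 0.2}, {"linear": [0, 0, 0], "turn": [0, 0, 0], "claw": 0.2}]'

```text
time: 12.62
position: [0.5259, -0.0093, 0.0104]
tool_rot: [-3.117, -0.391, -0.002]
ft_force: [0.2, -0.7, -0.0]
grip_width: 0.803
```

```bash
cat > chk.py <<'E'
from h import *
import sys
t=sys.argv[1]
go(f2w(-52,-9,11))
b=grab('side',t);a=grab('top',t)
for n,d,box in(('top',a,(255,160,320,225)),('side',b,(215,190,265,235))):
  print(n)
  for u in blobs(d,box):
    if u[2]<70: print(u,w2f(onz(d,u[:2],.035)).round(1),w2f(onz(d,u[:2],.029)).round(1))
E
python3 chk.py 11
```

```text
t 12.62 fix [-52.3 -10.7  10.4] shift rows(tool) [ 0.01  -0.058 -0.022] shift rows(target frame) [ 0.01  -0.058 -0.022] turn [ 0.001 -0.015 -0.019] F [ 0.2 -0.7 -0. ] grip 0.8026316741130471
top
(np.float64(298.34), np.float64(167.9), 17, np.float64(0.13)) [ 50.5 -61.6  35. ] [ 51.7 -62.8  29. ]
(np.float64(267.57), np.float64(167.15), 26, np.float64(0.11)) [81.6  3.  35. ] [83.   2.2 29. ]
(np.float64(255.12), np.float64(166.94), 4, np.float64(0.24)) [93.9 29.2 35. ] [95.5 28.6 29. ]
(np.float64(305.72), np.float64(179.57), 24, np.float64(0.19)) [ 18.2 -65.2  35. ] [ 19.2 -66.4  29. ]
(np.float64(299.8), np.float64(197.31), 65, np.float64(0.2)) [-13.9 -34.7  35. ] [-13.1 -35.8  29. ]
(np.float64(313.5), np.float64(193.28), 11, np.float64(0.12)) [-18.4 -67.5  35. ] [-17.6 -68.8  29. ]
(np.float64(259.43), np.float64(194.6), 4, np.float64(0.18)) [29.9 47.  35. ] [31.  46.5 29. ]
(np.float64(255.69), np.float64(199.27), 10, np.float64(0.23)) [23.5 59.3 35. ] [24.6 58.9 29. ]
(np.float64(266.24), np.float64(210.09), 17, np.float64(0.23)) [-9.2 47.6 35. ] [-8.4 47.2 29. ]
(np.float64(278
[... 403 characters left out ...]
0.28), np.float64(223.16), 17, np.float64(0.53)) [-68.2 -10.2  35. ] [-67.7 -11.   29. ]
side
(np.float64(216.71), np.float64(204.11), 25, np.float64(0.29)) [-15.6  76.2  35. ] [-11.3  88.6  29. ]
(np.float64(215.31), np.float64(214.48), 4, np.float64(0.16)) [-36.8  27.3  35. ] [-32.7  38.9  29. ]
(np.float64(239.32), np.float64(218.33), 39, np.float64(0.39)) [ 3.5 -9.6 35. ] [ 8.1  1.4 29. ]
(np.float64(263.6), np.float64(223.11), 9, np.float64(0.27)) [ 40.9 -49.3  35. ] [ 46.2 -38.9  29. ]
(np.float64(241.03), np.float64(227.15), 12, np.float64(0.08)) [ -8.9 -47.4  35. ] [ -4.4 -37.   29. ]
(np.float64(261.35), np.float64(234.0), 8, np.float64(0.08)) [ 16.4 -89.2  35. ] [ 21.3 -79.5  29. ]
```

The side bore has jumped the way a 6 mm drop would move it. At z=29 it and the right hole read (8.1,1.4) and (−4.4,−37.0), which is what a seated plate gives. Retreat straight back, rise and check the left side too, now that the view is clear.

Request:
move_arm --deltas '[{"linear": [-0.3, 0, 0], "turn": [0, 0, 0], "claw": 0.2}, {"linear": [-0.3, 0, 0], "turn": [0, 0, 0], "claw": 0.2}, {"linear": [0, 0, -0.5], "turn": [0, 0, 0], "claw": 0.2}, {"linear": [0, 0, -0.9], "turn": [0, 0, 0], "claw": 0.2}, {"linear": [0, 0, -0.9], "turn": [0, 0, 0], "claw": 0.4}, {"linear": [0, 0, -0.9], "turn": [0, 0, 0], "claw": 0.6}, {"linear": [-0.5, 0, 0], "turn": [0, 0, 0], "claw": 1}, {"linear": [0, 0, 0], "turn": [0, 0, 0], "claw": 1}, {"linear": [0, 0, 0], "turn": [0, 0, 0], "claw": 1}]'

```text
time: 13.47
position: [0.4922, -0.0184, 0.1059]
tool_rot: [3.116, 0.389, -0.001]
ft_force: [-0.2, 0.8, -0.3]
grip_width: 0.506
```

```bash
python3 chk.py 12 | grep -v "^(.*top"; python3 - <<'E'
from h import *
b=load('side','12')
# predicted pixels of screws/holes of seated plate (offset +1,+1) vs blobs
for n,P in dict(bore=(9,1,29),hL=(-3,39,29),hR=(-3,-37,29),sFL=(33,47.7,29),sFR=(33,-45.7,29),sBL=(-31,47.7,29),sBR=(-31,-45.7,29)).items(): print(n,proj(b,f2w(*P)).round(1),'unseated',proj(b,f2w(P[0],P[1],35)).round(1))
for u in blobs(b,(200,190,265,245)): print(u)
go(f2w(64,65.5,100))
E
```

```text
t 13.47 fix [-87.2 -11.2 105.9] shift rows(tool) [ 1.177 -0.079  3.162] shift rows(target frame) [ 1.174 -0.072  3.163] turn [ 0.02   0.013 -0.037] F [-0.2  0.8 -0.3] grip 0.505928234653294
top
(np.float64(269.36), np.float64(165.69), 22, np.float64(0.13)) [83.  -2.3 35. ] [84.5 -3.1 29. ]
(np.float64(255.14), np.float64(166.76), 5, np.float64(0.2)) [94.3 28.9 35. ] [95.9 28.3 29. ]
(np.float64(315.18), np.float64(196.57), 31, np.float64(0.13)) [-26.9 -67.7  35. ] [-26.2 -68.9  29. ]
(np.float64(259.45), np.float64(194.6), 4, np.float64(0.19)) [29.9 47.  35. ] [31.  46.5 29. ]
(np.float64(255.76), np.float64(199.6), 14, np.float64(0.23)) [22.8 59.4 35. ] [23.8 59.  29. ]
(np.float64(269.15), np.float64(207.07), 37, np.float64(0.4)) [-5.6 38.7 35. ] [-4.7 38.2 29. ]
(np.float64(286.84), np.float64(219.7), 53, np.float64(0.57)) [-48.5  14.2  35. ] [-47.9  13.5  29. ]
(np.float64(280.04), np.float64(214.26), 5, np.float64(0.23)) [-30.9  23.1  35. ] [-30.1  22.4  29. ]
side
(np.float64(249.39), np.float64(193.89), 38, np.float64(0.09)) [ 76.7 101.   35. ] [ 82.5 113.7  29. ]
(np.float64(
[... 960 characters left out ...]
(0.09))
(np.float64(253.64), np.float64(208.51), 130, np.float64(0.38))
(np.float64(217.89), np.float64(224.9), 118, np.float64(0.17))
(np.float64(239.42), np.float64(218.05), 48, np.float64(0.42))
(np.float64(263.68), np.float64(223.24), 7, np.float64(0.26))
(np.float64(241.29), np.float64(226.92), 13, np.float64(0.09))
(np.float64(204.97), np.float64(242.0), 14, np.float64(0.08))
(np.float64(233.31), np.float64(240.97), 31, np.float64(0.26))
(np.float64(243.7), np.float64(238.97), 12, np.float64(0.07))
t 13.57 fix [-86.7 -10.7 105.3] shift rows(tool) [ 5.018 -2.548  0.171] shift rows(target frame) [ 5.022 -2.539  0.177] turn [-0.003  0.019 -0.026] F [ 0.2  0.3 -0.6] grip 0.4181688614156506
```

```bash
python3 - <<'E'
from h import *
b=load('side','12');g=cv2.cvtColor(b['image'],cv2.COLOR_RGB2GRAY)
for n,(x,y) in dict(hL=(228,212),sFL=(241,208),sFR=(259,226),sBL=(215,213),sBR=(231,231)).items():
    print(n,(x-4,y-5));print(g[y-5:y+5,x-4:x+5])
E
```

```text
hL (224, 207)
[[166 150 131 132 137 140 134 135 144]
 [167 159 148 151 159 174 177 176 180]
 [180 183 183 188 196 206 208 203 199]
 [198 199 200 203 208 211 213 211 205]
 [202 195 187 185 188 193 200 209 211]
 [201 178 158 158 163 167 178 201 213]
 [204 187 174 173 176 178 189 205 213]
 [212 207 202 201 202 203 209 210 208]
 [213 213 212 213 214 214 215 211 204]
 [214 213 213 213 215 215 216 213 206]]
sFL (237, 203)
[[122 120 121 134 132 117 110 119 119]
 [122 119 121 123 121 119 120 119 104]
 [138 125 126 132 139 142 134 120 102]
 [164 152 153 162 170 174 164 134 104]
 [195 191 182 169 164 176 183 166 127]
 [213 212 201 172 148 170 191 189 167]
 [212 215 213 201 188 190 197 198 190]
 [208 214 215 213 204 199 198 199 198]
 [204 210 211 208 203 199 198 198 199]
 [201 204 203 200 200 199 198 198 198]]
sFR (255, 221)
[[198 198 195 182 154 122 111 110 109]
 [199 198 198 195 183 150 111  95  93]
 [199 199 199 198 199 188 150  96  67]
 [206 206 205 203 200 202 190 149  91]
 [212 213 206 189 169 179 199 191 151]
 [213 213 205 181 158 176 200 205 186]
 [211 212 210 198 184 189 193 189 177]
 
[... 228 characters left out ...]
161 168 172 175 181]
 [183 195 188 170 176 188 192 195 198]
 [196 209 193 162 175 199 206 207 208]
 [191 209 199 182 191 207 213 214 214]
 [173 202 213 213 213 214 215 214 214]
 [155 186 208 215 215 215 215 215 214]
 [145 163 189 207 214 215 215 215 215]
 [146 148 163 189 208 215 215 215 214]]
sBR (227, 226)
[[213 212 211 212 213 213 211 210 210]
 [212 212 211 211 212 212 212 211 210]
 [212 212 212 211 210 211 212 212 210]
 [212 212 212 210 210 210 211 211 211]
 [212 211 204 198 203 209 210 211 211]
 [210 204 180 158 176 200 209 209 210]
 [202 202 179 154 173 198 207 204 198]
 [183 200 195 181 185 189 186 180 171]
 [157 175 178 170 166 158 152 150 147]
 [143 146 148 147 146 145 144 144 145]]
```

Request:
move_arm --deltas '[{"linear": [0.6, -0.3, 0], "turn": [0, 0, -1], "claw": 1}, {"linear": [0.84, -0.54, 0], "turn": [0, 0, 0], "claw": 1}, {"linear": [0.84, -0.54, 0], "turn": [0, 0, 0], "claw": 1}, {"linear": [0.84, -0.54, 0], "turn": [0, 0, 0], "claw": 1}, {"linear": [0.84, -0.54, 0], "turn": [0, 0, 0], "claw": 1}, {"linear": [0.84, -0.54, 0], "turn": [0, 0, 0], "claw": 1}, {"linear": [0, 0, 0], "turn": [0, 0, -1], "claw": 1}, {"linear": [0, 0, 0], "turn": [0, 0, -1], "claw": 1}, {"linear": [0, 0, 0], "turn": [0, 0, -1], "claw": 1}, {"linear": [0, 0, 0], "turn": [0, 0, -1], "claw": 1}, {"linear": [0, 0, 0], "turn": [0, 0, -1], "claw": 1}, {"linear": [0, 0, 0], "turn": [0, 0, -1], "claw": 1}, {"linear": [0, 0, 0], "turn": [0, 0, -1], "claw": 1}, {"linear": [0, 0, 0], "turn": [0, 0, -1], "claw": 1}, {"linear": [0, 0, 0], "turn": [0, 0, -1], "claw": 1}, {"linear": [0, 0, 0], "turn": [0, 0, -1], "claw": 1}, {"linear": [0, 0, 0], "turn": [0, 0, -1], "claw": 1}, {"linear": [0, 0, 0], "turn": [0, 0, -0.75], "claw": 1}, {"linear": [0, 0, 0], "turn": [0, 0, 0], "claw": 1}, {"linear": [0, 0, 0], "turn": [0, 0, 0], "claw": 1}]'

```text
time: 15.23
position: [0.6024, 0.1122, 0.105]
tool_rot: [-2.645, -1.692, 0.002]
ft_force: [-0.2, 0.9, -0.2]
grip_width: 0.003
```

```bash
python3 - <<'E'
from h import *
go(f2w(64,65.5,40),FTH+np.radians(51)); print(ctrl.get_state()['joint_positions'].round(2))
E
```

```text
t 15.23 fix [ 51.9  87.9 105. ] shift rows(tool) [-0.325  0.788  2.167] shift rows(target frame) [-0.328  0.783  2.168] turn [-0.029  0.004 -0.041] F [-0.2  0.9 -0.2] grip 0.003374903289433668
[ 0.45  0.45 -0.86  1.65  0.36  1.21 -0.92]
```

All four screws and both holes match the seated prediction (z=29) to within about 0.7 px, against 2.5 px if it were unseated. The plate lies flat. Next is the latch.

Request:
move_arm --deltas '[{"linear": [-0.1, 0.4, 0], "turn": [0, 0, 0], "claw": 1}, {"linear": [-0.15, 0.39, 0], "turn": [0, 0, 0], "claw": 1}, {"linear": [0, 0, 0.5], "turn": [0, 0, 0], "claw": 1}, {"linear": [0, 0, 0.5], "turn": [0, 0, 0], "claw": 1}, {"linear": [0, 0, 0.4], "turn": [0, 0, 0], "claw": 1}, {"linear": [0, 0, 0.4], "turn": [0, 0, 0], "claw": 1}, {"linear": [0, 0, 0.3], "turn": [0, 0, 0], "claw": 1}, {"linear": [0, 0, 0], "turn": [0, 0, 0], "claw": 1}, {"linear": [0, 0, 0], "turn": [0, 0, 0], "claw": 1}]'

```text
time: 15.98
position: [0.6205, 0.0956, 0.0424]
tool_rot: [-2.644, -1.696, 0.002]
ft_force: [-0.3, -0.2, 0.3]
grip_width: 0.008
```

```bash
python3 - <<'E'
from h import *
go(f2w(16.5,7,40),FTH+np.radians(51))
b=grab('side','13')
g=b['image'].max(2);m=(g<45).astype(np.uint8);m[:130]=0
n,l,s,c=cv2.connectedComponentsWithStats(m)
for i in range(1,n):
    if s[i,4]>100: print(s[i]); r=s[i,1]+s[i,3]-1; print('bottom cols',np.where(l[r-1]==i)[0][[0,-1]],r)
k=proj(b,f2w(53,48,71));k2=proj(b,f2w(53,48,39));print('knob pred',k,k2)
for z in (48,52,56): print(z,proj(b,f2w(67-6,74-10,z)).round(1))
E
```

```text
t 15.98 fix [65.4 67.4 42.4] shift rows(tool) [-2.589e+00  2.000e-03  8.200e-02] shift rows(target frame) [-2.59  -0.     0.081] turn [-0.019  0.009 -0.011] F [-0.3 -0.2  0.3] grip 0.007901243306208883
[ 207  130   89   40 1176]
bottom cols [273 287] 169
[234 156  29  36 453]
bottom cols [253 254] 191
[380 235  30  18 147]
bottom cols [401 407] 252
knob pred [249.67565214 189.34020175] [249.5077582  202.39090413]
48 [249.9 195.6]
52 [249.9 194. ]
56 [249.9 192.4]
```

Request:
move_arm --deltas '[{"linear": [-0.2, 0, 0.05], "turn": [0, 0, 0], "claw": 1}, {"linear": [-0.2, 0, 0], "turn": [0, 0, 0], "claw": 1}, {"linear": [-0.1, 0, 0], "turn": [0, 0, 0], "claw": 1}, {"linear": [-0.1, 0, 0], "turn": [0, 0, 0], "claw": 1}, {"linear": [-0.1, 0, 0], "turn": [0, 0, 0], "claw": 1}, {"linear": [-0.1, 0, 0], "turn": [0, 0, 0], "claw": 1}, {"linear": [-0.1, 0, 0], "turn": [0, 0, 0], "claw": 1}, {"linear": [-0.1, 0, 0], "turn": [0, 0, 0], "claw": 1}, {"linear": [-0.1, 0, 0], "turn": [0, 0, 0], "claw": 1}, {"linear": [-0.1, 0, 0], "turn": [0, 0, 0], "claw": 1}, {"linear": [-0.1, 0, 0], "turn": [0, 0, 0], "claw": 1}, {"linear": [0, 0, 0], "turn": [0, 0, 0], "claw": 1}, {"linear": [0, 0, 0], "turn": [0, 0, 0], "claw": 1}]'

```text
time: 17.12
position: [0.6053, 0.0582, 0.0418]
tool_rot: [2.645, 1.692, -0.001]
ft_force: [0.7, -0.2, -0.3]
grip_width: 0.007
```

```bash
cat > knob.py <<'E'
from h import *
import sys
go(f2w(16.5,7,40),FTH+np.radians(51))
b=grab('side',sys.argv[1]);g=b['image'].astype(float).mean(2)
g0=load('side','12')['image'].astype(float).mean(2)
for q in (1.37,1.2,1.0,.9,.8,.7,.6,.5,.4,.3,.2,.1,0):
    P=[f2w(63-48*np.cos(q),1+48*np.sin(q),z) for z in (45,50,55,60,65)]
    v=[];e=[]
    for p in P:
        u=proj(b,p);x,y=int(round(u[0])),int(round(u[1]));v.append(g[y,x]);e.append(g0[y,x])
    print(q,proj(b,P[2]).round(0),np.round(v),'before',np.round(e))
E
python3 knob.py 14
```

```text
t 17.12 fix [41.4 35.  41.8] shift rows(tool) [-1.247 -0.055  0.063] shift rows(target frame) [-1.246 -0.058  0.062] turn [ 0.02   0.019 -0.037] F [ 0.7 -0.2 -0.3] grip 0.006522791288628236
1.37 [250. 196.] [106.  38.  20.  19.  19.] before [109. 109. 109. 110. 110.]
1.2 [247. 197.] [125.  42.  33.  35.  34.] before [123. 118. 110. 112. 114.]
1.0 [244. 198.] [119. 103.  76.  77.  73.] before [120. 126. 149. 157. 155.]
0.9 [243. 199.] [108. 110. 106. 107. 111.] before [112. 121. 129. 143. 152.]
0.8 [242. 200.] [115. 116. 117. 118. 121.] before [120. 128. 127. 143. 137.]
0.7 [242. 200.] [122. 123. 117. 118. 119.] before [138. 133. 127. 143. 131.]
0.6 [241. 201.] [121. 123. 122. 123. 123.] before [169. 133. 137. 152. 131.]
0.5 [241. 202.] [121. 122. 123. 123. 123.] before [169. 122. 143. 140. 148.]
0.4 [241. 203.] [119. 122. 123. 122. 123.] before [163. 138. 133. 137. 152.]
0.3 [241. 204.] [103. 121. 122. 123. 123.] before [147. 169. 122. 143. 140.]
0.2 [241. 205.] [ 74. 119. 122. 123. 122.] before [187. 163. 138. 133. 137.]
0.1 [242. 206.] [ 68.  97. 115. 115. 116.] before [198. 169. 173. 120. 128.]
0 [242. 207.] [ 81.  73. 111. 115. 116.] before [198. 189. 175. 141. 120.]
```

The knob is moving with the finger, so keep going.

Request:
move_arm --deltas '[{"linear": [-0.1, 0, 0], "turn": [0, 0, 0], "claw": 1}, {"linear": [-0.1, 0, 0], "turn": [0, 0, 0], "claw": 1}, {"linear": [-0.1, 0, 0], "turn": [0, 0, 0], "claw": 1}, {"linear": [-0.1, 0, 0], "turn": [0, 0, 0], "claw": 1}, {"linear": [-0.1, 0, 0], "turn": [0, 0, 0], "claw": 1}, {"linear": [-0.1, 0, 0], "turn": [0, 0, 0], "claw": 1}, {"linear": [-0.1, 0, 0], "turn": [0, 0, 0], "claw": 1}, {"linear": [-0.1, 0, 0], "turn": [0, 0, 0], "claw": 1}, {"linear": [-0.1, 0, 0], "turn": [0, 0, 0], "claw": 1}, {"linear": [-0.1, 0, 0], "turn": [0, 0, 0], "claw": 1}, {"linear": [-0.1, 0, 0], "turn": [0, 0, 0], "claw": 1}, {"linear": [0, 0, 0], "turn": [0, 0, 0], "claw": 1}, {"linear": [0, 0, 0], "turn": [0, 0, 0], "claw": 1}]'

```text
time: 18.25
position: [0.5925, 0.0298, 0.0421]
tool_rot: [2.644, 1.694, 0.005]
ft_force: [5.0, 1.6, -3.0]
grip_width: 0.007
```

```bash
python3 knob.py 15
```

```text
t 18.25 fix [21.9 10.6 42.1] shift rows(tool) [-0.206 -0.065  0.068] shift rows(target frame) [-0.206 -0.065  0.068] turn [ 0.038 -0.026 -0.023] F [ 5.   1.6 -3. ] grip 0.007063596887334318
1.37 [250. 196.] [130. 121. 120. 124. 101.] before [109. 109. 109. 110. 110.]
1.2 [247. 197.] [18. 17. 17. 18. 18.] before [123. 118. 110. 112. 114.]
1.0 [244. 198.] [110. 104.  38.  34.  34.] before [120. 126. 149. 157. 155.]
0.9 [243. 199.] [120. 121.  89.  34.  34.] before [112. 121. 129. 143. 152.]
0.8 [242. 200.] [124. 125. 119.  50.  33.] before [120. 128. 127. 143. 137.]
0.7 [242. 200.] [123. 123. 119.  50.  34.] before [138. 133. 127. 143. 131.]
0.6 [241. 201.] [125. 123. 124.  90.  35.] before [169. 133. 137. 152. 131.]
0.5 [241. 202.] [125. 123. 123. 119.  47.] before [169. 122. 143. 140. 148.]
0.4 [241. 203.] [128. 123. 123. 124.  90.] before [163. 138. 133. 137. 152.]
0.3 [241. 204.] [127. 125. 123. 123. 119.] before [147. 169. 122. 143. 140.]
0.2 [241. 205.] [127. 128. 123. 123. 124.] before [187. 163. 138. 133. 137.]
0.1 [242. 206.] [123. 123. 124. 124. 125.] before [198. 169. 173. 120. 128.]
0 [242. 207.] [122. 123. 123. 124. 125.] before [198. 189. 175. 141. 120.]
```

```bash
python3 - <<'E'
from h import *
b=load('side','15');g=b['image'].astype(int).mean(2).astype(int)
print('rows 190-216, cols 236-250');print('\n'.join(f'{r} {g[r,234:252]}' for r in range(190,218)))
b0=load('side','0');g0=b0['image'].mean(2).astype(int)
print('\n'.join(f'{r} {g0[r,243:256]}' for r in range(186,206)))
for q in (1.37,.4,.3,.2,.1,0): print(q,[proj(b,f2w(63-48*np.cos(q),1+48*np.sin(q),z)).round(1).tolist() for z in (71,39)])
E
```

```text
rows 190-216, cols 236-250
190 [127 122 101  67  29  24  29  34  32  33  29  24  23  22  22  41  93 121]
191 [122 120 111  80  34  25  32  34  34  34  32  25  22  21  23  48  99 122]
192 [122 123 120  89  38  25  32  35  32  34  32  27  23  21  25  62 100 120]
193 [126 127 125  99  48  23  31  34  33  34  32  26  22  18  32  83 111 122]
194 [127 127 125 104  58  27  31  35  32  32  33  27  21  20  38  99 123 127]
195 [127 124 123 105  67  28  30  36  32  34  33  26  22  18  38 102 124 127]
196 [129 125 125 116  81  34  28  35  34  34  34  26  20  18  36  96 120 122]
197 [129 127 127 123  91  35  30  35  36  33  32  26  18  16  37  95 118 115]
198 [135 127 128 129  98  40  38  47  50  47  37  29  19  17  37  95 121 119]
199 [146 131 129 132 101  51  74  90  92  89  73  46  22  17  36  95 127 137]
200 [153 142 131 130 100  61  99 119 119 117 104  69  28  17  35  95 129 146]
201 [163 157 142 134 101  66 103 123 124 121 113  81  34  18  39  96 125 136]
202 [162 166 153 137 103  66 102 122 124 121 110  80  36  23  52  99 120 125]
203 [156 168 155 130  97  66 103 123 124 119 109  78  34  4
[... 1791 characters left out ...]
11 121 131 145]
198 [149 153 159 145 123 117 116 112 104 116 127 131 142]
199 [134 144 156 148 127 117 116 111 106 127 144 142 143]
200 [128 134 150 151 132 118 116 111 106 138 158 155 145]
201 [130 131 147 149 131 118 116 110 107 138 156 147 131]
202 [122 126 135 130 118 114 114 108 102 121 135 132 128]
203 [121 126 125 104  88  93  96  91  85  96 107 117 121]
204 [130 127 109  81  65  66  66  65  63  80  92 100 103]
205 [130 121 107  83  65  60  60  60  62  79  90  92  95]
1.37 [[249.8, 189.3], [249.7, 202.4]]
0.4 [[240.6, 196.4], [240.5, 209.9]]
0.3 [[240.7, 197.3], [240.7, 210.8]]
0.2 [[241.1, 198.2], [241.0, 211.8]]
0.1 [[241.6, 199.1], [241.6, 212.7]]
0 [[242.4, 200.0], [242.4, 213.7]]
```

The latch reads q≈0, and the force starts at 5 N. A small extra push along fixture −y will confirm the stop.

Request:
move_arm --deltas '[{"linear": [-0.04, 0.03, 0], "turn": [0, 0, 0], "claw": 1}, {"linear": [-0.04, 0.03, 0], "turn": [0, 0, 0], "claw": 1}, {"linear": [-0.04, 0.03, 0], "turn": [0, 0, 0], "claw": 1}, {"linear": [0, 0, 0], "turn": [0, 0, 0], "claw": 1}, {"linear": [0, 0, 0], "turn": [0, 0, 0], "claw": 1}]'

```text
time: 18.72
position: [0.5926, 0.0296, 0.0421]
tool_rot: [-2.64, -1.696, -0.007]
ft_force: [2.8, 7.3, -2.1]
grip_width: 0.004
```

```bash
python3 - <<'E'
from h import *
s=ctrl.get_state();F=s['ft_force'];print('F fix',FR.T@F[:2],F[2]);go(f2w(16.5,7,40),FTH+np.radians(51))
E
```

```text
F fix [4.53465713 6.3989693 ] -2.0913375463520754
t 18.72 fix [21.9 10.4 42.1] shift rows(tool) [-0.202 -0.07   0.068] shift rows(target frame) [-0.202 -0.07   0.07 ] turn [-0.007 -0.08   0.014] F [ 2.8  7.3 -2.1] grip 0.003710601766637694
```

The finger doesn't move further and the force grows along the face normal, so the latch is on its stop. Back off, rise clear and check.

Request:
move_arm --deltas '[{"linear": [0.3, 0, 0], "turn": [0, 0, 0], "claw": 1}, {"linear": [0.7, 0, 0], "turn": [0, 0, 0], "claw": 1}, {"linear": [0, 0, -0.8], "turn": [0, 0, 0], "claw": 1}, {"linear": [0, 0, -1], "turn": [0, 0, 0], "claw": 1}, {"linear": [0, 0, -1], "turn": [0, 0, 0], "claw": 1}, {"linear": [0, 0, -1], "turn": [0, 0, 0], "claw": 1}, {"linear": [0, 0, 0], "turn": [0, 0, 0], "claw": 1}, {"linear": [0, 0, 0], "turn": [0, 0, 0], "claw": 1}, {"linear": [0, 0, 0], "turn": [0, 0, 0], "claw": 1}]'

```text
time: 19.47
position: [0.6037, 0.0519, 0.1548]
tool_rot: [2.645, 1.694, -0.004]
ft_force: [0.2, 0.5, -1.4]
grip_width: 0.009
```

```bash
python3 - <<'E'
from h import *
b=grab('side','16');s=ctrl.get_state();print(s['position'],s['ft_force'],s['time'])
g=b['image'].astype(int).mean(2).astype(int)
print('\n'.join(f'{r} {g[r,236:250]}' for r in range(196,217)))
for u in blobs(b,(205,205,265,245)): print(u)
for n,(x,y) in dict(hL=(228,212),sFR=(259,226),sBR=(231,231),sBL=(215,213)).items(): print(n,(x-4,y-4));print(g[y-4:y+4,x-4:x+5])
# bystanders unchanged? compare with picture 0 away from arm
b0=load('side','0')
def tr(n,p,w=8):
    x,y=p;G=lambda d:cv2.cvtColor(d['image'],cv2.COLOR_RGB2GRAY)
    r=cv2.matchTemplate(G(b)[y-w-6:y+w+7,x-w-6:x+w+7],G(b0)[y-w:y+w+1,x-w:x+w+1],5);m=cv2.minMaxLoc(r);print(n,round(m[1],3),np.array(m[3])-6)
for n,p in dict(bush0=(212,197),bush2=(294,247),gear=(320,224),spanner=(232,277),deb=(183,193),flange=(274,193)).items(): tr(n,p)
E
```

```text
[0.60337367 0.05194545 0.15419422] [-0.17231003  0.05969049 -0.4893423 ] 19.5167
196 [142 138 134 131 127 131 143 157 167 156 145 148 151 143]
197 [144 142 143 147 148 147 148 155 165 159 146 140 139 135]
198 [145 146 148 159 165 164 162 159 161 165 156 141 140 137]
199 [145 146 145 158 172 174 170 164 157 162 160 147 139 137]
200 [141 140 139 144 160 171 173 163 143 152 163 151 138 137]
201 [144 139 138 131 139 150 154 142 124 145 161 150 138 139]
202 [152 140 140 128 122 126 127 122 114 130 153 150 139 138]
203 [156 139 138 128 121 123 123 118 113 130 151 158 148 137]
204 [156 139 137 130 122 123 122 118 111 124 143 154 154 144]
205 [161 149 140 132 124 122 122 117 110 114 122 129 138 133]
206 [175 172 163 153 136 124 123 117 109 105 106 108 107 102]
207 [198 198 195 179 148 126 122 117 108 105 101  97  97  96]
208 [211 212 209 189 150 126 122 117 113 137 133 105  97  96]
209 [213 213 211 192 151 126 122 116 119 169 177 140 105  98]
210 [213 213 211 192 151 125 121 116 121 180 200 177 133 100]
211 [213 213 211 191 151 125 120 116 117 165 188 175 137  98]
212 [214 214 210 186 144 12
[... 1249 characters left out ...]
 172 173 184 185 184 181 166 146]
 [151 149 148 149 150 150 150 148 145]
 [145 144 138 133 138 142 144 144 145]
 [145 138 118 101 115 135 143 143 143]
 [143 137 118 101 115 135 143 143 142]
 [142 142 136 131 136 142 143 143 141]
 [140 142 142 142 142 142 142 143 142]]
sBL (211, 209)
[[154 168 159 145 147 148 148 148 153]
 [157 173 166 156 164 173 176 183 189]
 [181 194 189 177 185 198 203 207 211]
 [194 207 195 171 183 206 212 213 213]
 [189 207 198 181 191 206 212 213 213]
 [171 199 211 210 211 212 212 213 213]
 [154 183 205 213 214 213 213 213 213]
 [144 161 187 206 213 214 213 213 213]]
bush0 0.948 [0 0]
bush2 0.88 [0 0]
gear 1.0 [0 0]
spanner 0.523 [4 0]
deb 0.999 [0 0]
flange 0.94 [0 0]
```

```bash
python3 -c "
from bench import ctrl
print(ctrl.close_job())"
```

```text
the job is handed in; nothing more can be done
None
```

The plate is seated on both pins and the latch is swung over it to its stop. I handed the job in at about 19.5 s with the arm raised clear.

**What I did:** I nudged the plate about 6 mm sideways with shut fingers, then pushed it along the ledge with both fingertips until it dropped onto the pins. After that I swept the knob round with the shut fingers.

**Last checks:**
- **Plate:** before the latch was swung, all four screws and both holes lay within about 0.7 px of where a seated plate would show them. An unseated plate would have been about 2.5 px off. In the final picture the features I could still compare had not moved.
- **Latch:** the knob reads an angle of about 0 to 0.03 rad, and it did not move when I pressed on with about 8 N. It stayed put after I let go.
- **Parts standing around:** five of the six matched the first picture with no shift. The spanner's match was poor (0.52, apparent shift 4 px). The template sat on a plain stretch of its shaft and the light had changed, and the arm never worked near it, but I did not confirm that it stayed put.

**What disagreed:** the reported tool pose was off from the cameras and from contact, by about +34 mm in z and 9 mm in y. My first side push therefore ran into the fixture's side with about 25 N, without moving the plate. I then fixed the height by touching the fingertips down on the ledge (about 22 N). Also, the side view was the only clear view of the latch at the end, because the arm blocked the top camera when it was over the work.

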